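Make up a soldering kit and a polishing kit on their boards

TASK

Make up the two kits for the goldsmith's bench. On the light wooden soldering board go the solder tin in the large well and the flux bottle and the spool of binding wire in the two equal small wells, one in each, whichever way round; on the dark wooden polishing board go the black-lidded jar of polish in the round well and the white felt stick flat in the long slot. Set everything upright and fully down on the felt of its pocket, and leave the small clear bur box and the white borax cone standing where they are.

Things in the scene. Friction and masses are not known exactly. Their poses are not given: they have to be found in the camera images.
- solder_board: Soldering board, light wood, fixed, 156 (x) x 144 (y) x 16 mm. Origin: centre of its underside, z up. Three round wells 10 mm deep, grey felt floors 6 mm above the origin. Large well for the tin: 73 mm across, centre x +36, y 0 mm in the board's frame. Two equal small wells for bottle and spool: 60 mm across, centres x -36, y +34 and x -36, y -34 mm.
- polish_board: Polishing board, dark wood, fixed, 156 (x) x 144 (y) x 16 mm. Origin: centre of underside, z up. Pockets 10 mm deep, blue felt floors 6 mm above origin. Round well for the jar: 70 mm across, at x +39, y 0 mm. Slot for the stick: 126 mm along y, 34 mm along x, centre x -38, y 0. A notch for the fingers, equally deep, 46 mm wide in y, crosses the slot's middle from the -x edge to x = 0.
- solder_tin: Round solder tin, white with a yellow-cream lid (fixed shut), 57 mm across, 28 mm high. Origin: centre of its underside; z up. Stands loose in the right half of the bench (the like tin in the far left back corner is not meant).
- polish_jar: Round jar of polish, white with a black screw lid (fixed shut), 54 mm across, 50 mm high; grip it on the white body, below 36 mm. Origin: centre of its underside; z up. Stands in the right half of the bench.
- flux_bottle: Soft white flux bottle with a nozzle, 41 mm across, shoulder at about 75 mm, 94 mm high in all. Origin: centre of its underside; z up. Grip it round the body, 30 to 55 mm up.
- wire_spool: Spool of green binding wire with round wooden flanges, 44 mm across, 34 mm high, standing on one flange. Origin: centre of its underside; z up.
- felt_stick: White felt polishing stick lying flat on the bench, 17 mm wide (its x), 105 mm long (its y), 12 mm high. Origin: centre of its underside; z up. Either end may point either way in the slot.
- bur_box: Small box of burs with a clear cover, 28 x 30 mm, 48 mm high, loose; not part of either kit, stays where it is. Origin: centre of its underside.
- borax_cone: White borax cone, 29 mm across, 41 mm high, rounded top, loose; not part of either kit, stays where it is. Origin: centre of its underside.
- bench_lamp: Fixed work lamp over the back of the bench, to be kept clear of when moving. Its head is a grey bar 94 mm (x) by 412 mm (y) whose underside hangs 230 mm above the bench (top at 295 mm), centred at x -69, y 0 mm from this origin, which lies on the bench; arm and post stand behind it.
Not all that is in view belongs to the job. Leave any purple look-alike of the bur_box alone.

How it is judged:
By the outcome, as a careful person would: the job done as asked, in the order asked, and still so for the second after the job is handed in, with the robot touching nothing.
It also fails if it takes over 115 s, if anything falls off the work surface, if the arm or the gripper's body presses on something with over 40 N, if the wrist force passes 120 N, or if a joint passes its speed limit or range.

ROBOT

A 7-joint arm with a two-finger parallel gripper is mounted at the origin on a cart in front of the work surface, level with it; the furniture and walls round the work are solid. World frame = base frame: x ahead of the robot, y to its left, z up, the work surface at z = 0. Lengths are in m, angles in rad, forces in N, time in s.
With the tool pointing down it reaches from about 0.425 to 0.825 m from the base axis. Payload 3.6 kg.
Tool frame: the origin (TCP) lies midway between the tips of the shut fingers; the grasp point (between the pads) lies 19 mm behind it (robot.hold_point_z is the distance from the TCP to the grasp point, in m); z points along the fingers, y is the direction in which the jaws open and shut (so a half turn about z gives the same grasp; the last joint's range is limited). The gripper opens to 85 mm and grips with 20 to 120 N. Pads are 22 mm wide; open, the fingers measure 114 mm over their backs; the gripper's body (76 mm by 85 mm) begins 54 mm behind the grasp point. The pads swing forward as they close: fully open they stand 13 mm farther back than shut.
Start: joints at [-1.212, 0.615, -0.013, 1.423, 0.008, 1.103, -0.04], TCP at [0.244, 0.602, 0.231] pointing down, gripper open.
Joint ranges: [-3.12, 3.12], [-0.3, 2.06], [-1.34, 1.32], [0.26, 2.42], [-1.36, 4.5], [0.01, 1.98], [-2.84, 2.84]. Speed limits (rad/s): [2.79, 2.79, 3.14, 3.14, 3.14, 3.14, 3.14].

INTERFACE

Orientations are given as a unit quaternion [w, x, y, z].
In Python, from rig import robot gives the robot as it stands.
- The arm moves only by the tool play_rows, never from a script. Its argument "rows" is a list that holds one entry, the list of rows, each a list of 4 numbers: the shift along the tool's x, y, z in m, then the turn about the tool's z in rad. A call has 1 to 12 rows; each row shifts and turns the commanded pose from where the row before left it, along the tool's axes as they then stand; what a row does not reach is not made up. A row lasts 1/12 s, in which the tool goes at most 41.7 mm and 7.16 degrees, less where a joint would pass 70% of its speed; a pose out of reach is approached as far as the arm can. A call with a gripper value outside its range is refused whole. "claw" is the opening, from 0 (shut) to 1 (fully open), set as the call begins (left out, the last holds). The fingers move at their own pace and stop on an object; "grip_force" is the grip in N (left out, the last holds). Time passes only in rows, so rows that do not move let the fingers close. It gives the time, the measured TCP pose, the force and the opening at its end, in the units of the state.
- robot.get_obs(): the state, without advancing time (a new reading comes with each control period).
- robot.get_image(name): name is "scene" or "top"; returns a dict with "color" (400x640x3 uint8, red, green, blue), "vfov" (degrees; the focal length in pixels is half the picture's height over the tangent of half this angle, whatever the lens; pixels are square), "cx", "cy" (the principal point, pixels), "R" (3x3) and "t" (3): a world point X has camera coordinates R X + t. Camera axes: x right, y down, z forward; pixel columns grow to the right and rows downward; lengths in m; the calibration is good to about 2 mm. A picture is of the moment at which its call begins. There is no depth.
- robot.finish_job(): hands the job in, once; it reports no verdict.
The state is a dict: "time_s": time; "joint_pos": joint angles; "dq": joint speeds; "joint_efforts": joint torques, N m; "tcp_pos": TCP position; "tool_rot": TCP orientation; "wrist_force": force on the tool from outside, world axes, zero at the start; "ft_torque": the same for the moment, N m; "gripper_width": finger opening in m.
Only numpy, scipy, OpenCV 4.12 (cv2) and the standard library are available. Lean on these libraries where they do the work, as an engineer would, in place of code of your own. Each camera call takes 0.05 s, during which the arm holds its last target.

## Working session

There is one attempt and no reset: what is moved stays moved. The work goes in short steps, Python scripts to look and compute and a tool call to move; the robot and the scene stay as the last step left them, time stands still between calls to the robot, and variables do not carry over. Pictures are saved under pics/ and viewed, and the job is handed in when it is done.

Besides the shell and the picture viewer there is one more tool, called after "Call:" in YAML: its name, and indented under it one key for each argument. play_rows: Moves the arm, as the interface text tells. Its arguments: {"type":"object","properties":{"rows":{"type":"array"},"claw":{"type":"number"},"grip_force":{"type":"number"}},"required":["rows"]}

```bash
ls; mkdir -p pics; python3 - <<'E'
from rig import robot
import cv2
for n in ["scene","top"]:
    im=robot.get_image(n); cv2.imwrite(f"pics/{n}0.png",im["color"][:,:,::-1])
    print(n,im["vfov"],im["cx"],im["cy"],im["R"],im["t"], [k for k in im])
o=robot.get_obs(); print(o, robot.hold_point_z)
E
```

```text
pics
scene 45.29198374385526 319.81278577555184 201.8615514098529 [[ 0.41197361 -0.91109425  0.0136022 ]
 [-0.46809755 -0.2244221  -0.85470428]
 [ 0.78176879  0.34574845 -0.51893697]] [-0.21443034  0.29440853  0.76283853] ['color', 'vfov', 'cx', 'cy', 'R', 't']
top 56.53395272712511 316.7210560191972 190.1710353719549 [[ 0.01260379 -0.9997871  -0.01633726]
 [-0.99554694 -0.0110205  -0.09362075]
 [ 0.09342077  0.01744449 -0.99547388]] [0.03571195 0.57325217 0.89925439] ['color', 'vfov', 'cx', 'cy', 'R', 't']
{'time_s': 0.1, 'joint_pos': array([-1.21248742,  0.61583675, -0.01262171,  1.42475305,  0.00810162,
        1.10344393, -0.04037896]), 'dq': array([ 1.01119690e-06, -2.00516934e-03, -3.63171413e-04, -2.94311754e-03,
       -4.18044623e-05,  5.65560474e-04, -2.97444258e-04]), 'joint_efforts': array([ 1.41150169e-03, -4.70385897e+01,  2.60378011e-01, -1.71571720e+01,
        1.01224438e-02,  5.83795190e-03,  8.10343323e-06]), 'tcp_pos': array([0.24372068, 0.60181572, 0.23023998]), 'tool_rot': array([-2.13846444e-04,  1.91174435e-01,  9.81555351e-01, -1.17619583e-03]), 'wrist_force': array([ 0.75986294, -0.4267408 ,  0.02152915]), 'ft_torque': array([-0.00277737,  0.01834631,  0.01016957]), 'gripper_width': 0.08562681095663949} 0.0187
```

View pics/scene0.png

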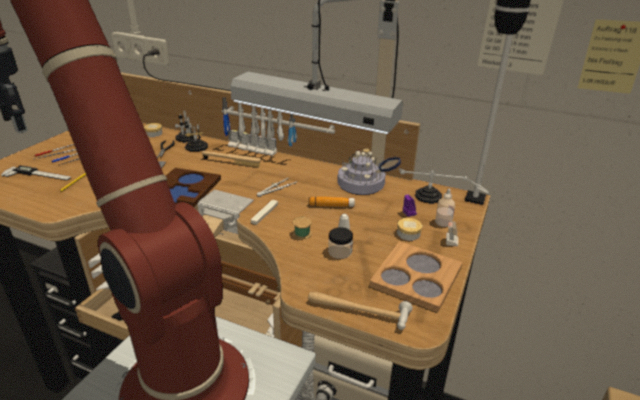

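View pics/top0.png

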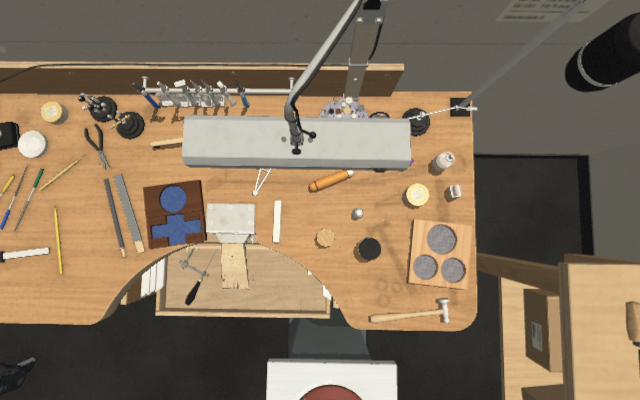

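```bash
cat > h.py <<'E'
from rig import robot
import numpy as np, cv2
def cam(n):
    im=robot.get_image(n); return im
def proj(im,X):
    f=200/np.tan(np.radians(im["vfov"])/2); c=np.asarray(im["R"])@np.asarray(X,float)+im["t"]
    return np.array([im["cx"]+f*c[0]/c[2], im["cy"]+f*c[1]/c[2]])
def unp(im,u,v,z):
    f=200/np.tan(np.radians(im["vfov"])/2); R=np.asarray(im["R"]);
    d=R.T@np.array([(u-im["cx"])/f,(v-im["cy"])/f,1.]); o=-R.T@im["t"]
    return o+d*(z-o[2])/d[2]
def crop(im,name,u0,v0,w,h,s):
    c=im["color"][v0:v0+h,u0:u0+w,::-1]
    c=cv2.resize(c,None,fx=s,fy=s,interpolation=cv2.INTER_CUBIC)
    cv2.imwrite("pics/"+name,c)
E
python3 - <<'E'
from h import *
im=cam("top")
crop(im,"t_right.png",300,130,190,140,4)
crop(im,"t_left.png",130,160,170,110,4)
im=cam("scene")
crop(im,"s_right.png",280,170,200,140,4)
crop(im,"s_left.png",140,150,180,110,4)
E
```

```text
(no output)
```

View pics/t_right.png

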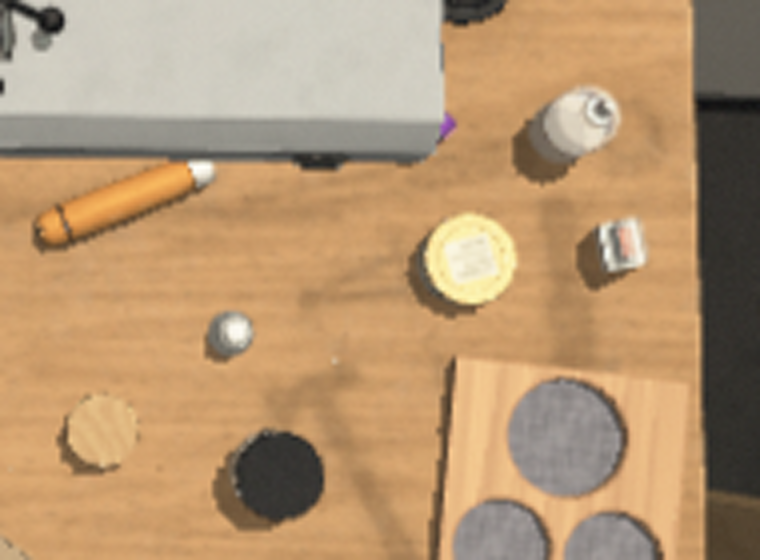

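View pics/t_left.png

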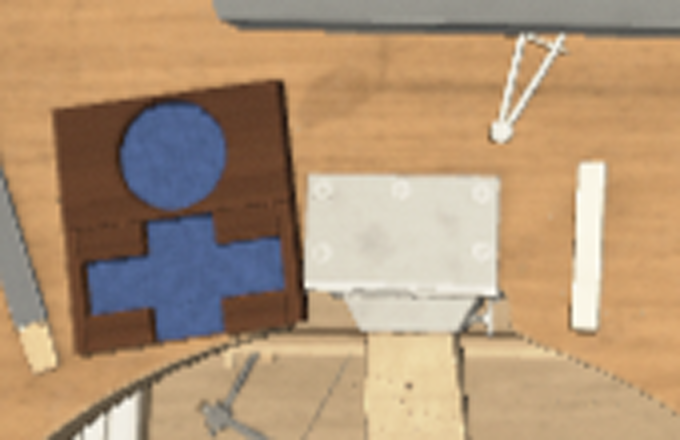

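View pics/s_right.png

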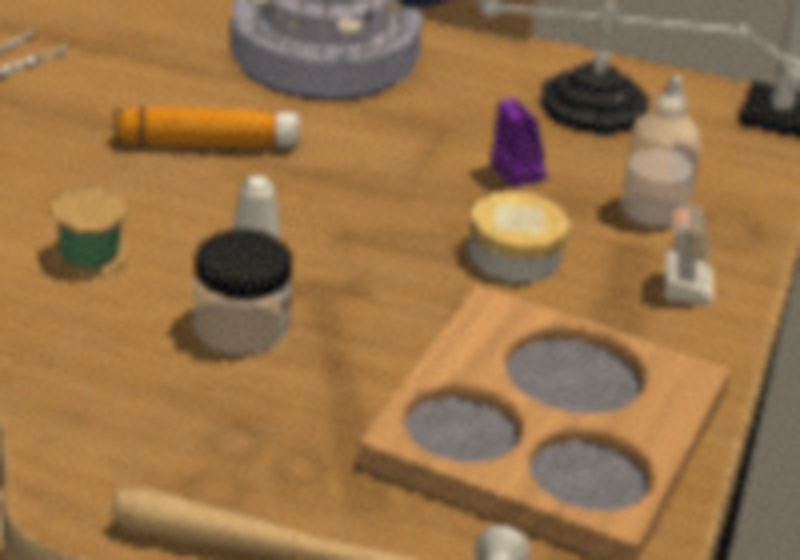

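View pics/s_left.png

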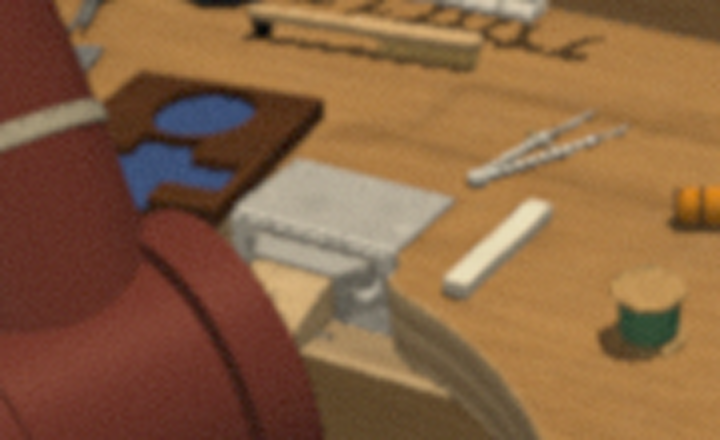

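```bash
python3 - <<'E'
from h import *
im=cam("top")
crop(im,"t_sb.png",400,210,85,85,7)
crop(im,"t_pb.png",140,175,75,80,7)
crop(im,"t_ob.png",395,145,75,60,8)
E
```

```text
(no output)
```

View pics/t_sb.png

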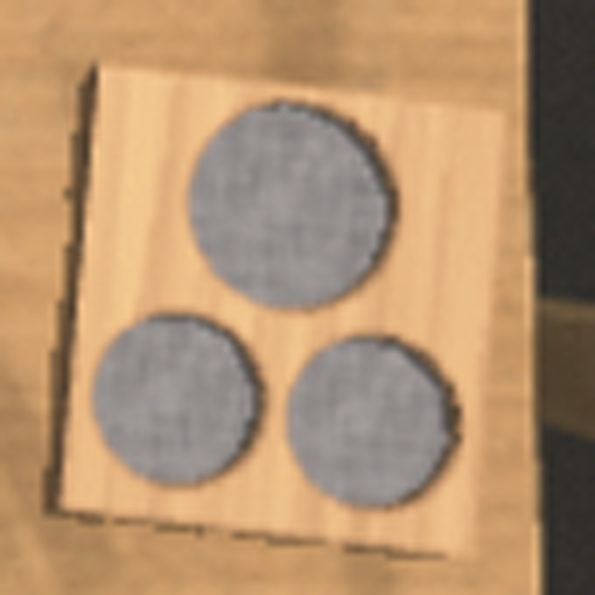

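View pics/t_pb.png

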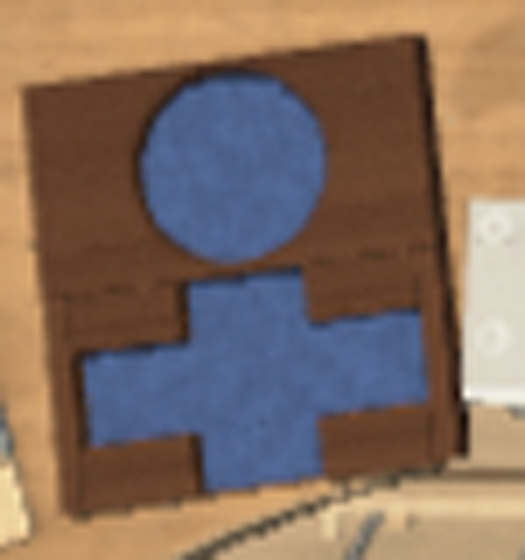

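View pics/t_ob.png

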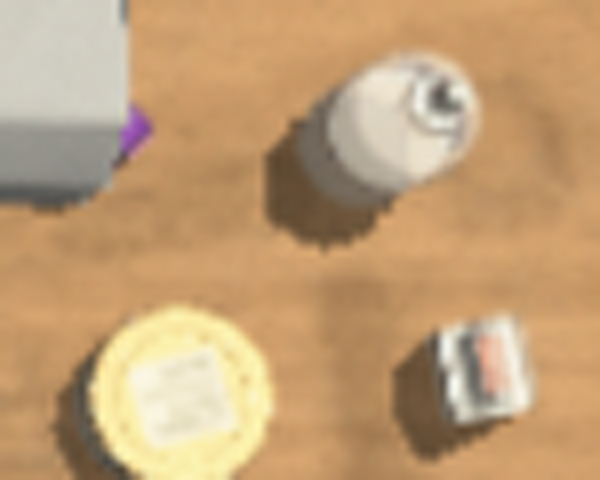

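```bash
cat > meas.py <<'E'
from h import *
from scipy.optimize import least_squares
T=cam("top"); S=cam("scene")
def px(u,v,u0,v0,s): return u0+(u+.5)/s-.5, v0+(v+.5)/s-.5
def board(cs,name):
    P=np.array([unp(T,*c,0.016)[:2] for c in cs])
    loc=np.array([[.078,.072],[.078,-.072],[-.078,-.072],[-.078,.072]])
    def r(p):
        c,s=np.cos(p[2]),np.sin(p[2])
        return (loc@np.array([[c,s],[-s,c]])+p[:2]-P).ravel()
    q=least_squares(r,[.5,0,0]); print(name,q.x.round(4),"deg",np.degrees(q.x[2]).round(2),"res mm",(q.fun*1000).round(1)); return q.x
sb=board([px(*c,400,210,7) for c in [(97,65),(505,108),(470,556),(58,512)]],"solder")
pb=board([px(*c,140,175,7) for c in [(25,90),(420,35),(447,462),(75,517)]],"polish")
def w(b,x,y,z=.016):
    c,s=np.cos(b[2]),np.sin(b[2]); return np.array([b[0]+c*x-s*y,b[1]+s*x+c*y,z])
def show(n,p,z): 
    X=unp(T,*p,z); print(n,p,X.round(4),"scene px",proj(S,X).round(1)); return X
show("tin",px(470,259,300,130,4),.028)
show("tin",px(182,395,395,145,8),.028)
show("jar",px(281,475,300,130,4),.05)
show("spool",px(101,431,300,130,4),.034)
show("cone",px(234,332,300,130,4),.041)
show("bur",px(627,244,300,130,4),.048)
show("bottle tip",px(442,98,395,145,8),.094)
show("bottle sh",px(418,115,395,145,8),.075)
a=show("stick",px(591,162,130,160,4),.012); b=show("stick",px(583,330,130,160,4),.012); d=(a-b)
print((a+b)/2,np.linalg.norm(d),np.degrees(np.arctan2(d[1],d[0])))
E
python3 - <<'E'
from meas import *
for n,b,x,y in [("tinwell",sb,.036,0),("w+",sb,-.036,.034),("w-",sb,-.036,-.034),("jarwell",pb,.039,0),("slot",pb,-.038,0)]:
    print(n,w(b,x,y).round(4),"topfloor px",proj(T,w(b,x,y,.006)).round(1),"rim px",proj(T,w(b,x,y)).round(1),"scene",proj(S,w(b,x,y)).round(1))
v=T["color"].copy(); 
def circ(im,b,x,y,r,z,img):
    pts=[proj(im,w(b,x+r*np.cos(t),y+r*np.sin(t),z))*4+1.5 for t in np.linspace(0,6.28,60)]
    cv2.polylines(img,[np.round(pts).astype(int)],True,(0,255,0),1)
for im,n in [(T,"T"),(S,"S")]:
    big=cv2.resize(im["color"][:,:,::-1],None,fx=4,fy=4,interpolation=cv2.INTER_CUBIC)
    for z in(.016,):
        for x,y,r in [(.036,0,.0365),(-.036,.034,.03),(-.036,-.034,.03)]: circ(im,sb,x,y,r,z,big)
        circ(im,pb,.039,0,.035,z,big)
        pts=[proj(im,w(pb,x,y,z))*4+1.5 for x,y in [(-.021,.063),(-.021,-.063),(-.055,-.063),(-.055,.063)]]
        cv2.polylines(big,[np.round(pts).astype(int)],True,(0,255,0),1)
        for bb in (sb,pb):
          pts=[proj(im,w(bb,x,y,z))*4+1.5 for x,y in [(.078,.072),(.078,-.072),(-.078,-.072),(-.078,.072)]]
          cv2.polylines(big,[np.round(pts).astype(int)],True,(0,255,0),1)
    def cut(u,v,wd,h): return big[v*4:(v+h)*4,u*4:(u+wd)*4]
    if n=="T": a=np.hstack([cut(400,210,85,85),cut(138,172,85,85)])
    else: a=np.hstack([cut(360,235,110,80),cut(140,160,85,80)])
    cv2.imwrite(f"pics/ov{n}.png",a)
E
```

```text
solder [ 0.4199 -0.2633 -0.0966] deg -5.54 res mm [-0.2  0.1 -0.7  0.7 -0.  -0.5  0.9 -0.3]
polish [0.5101 0.4017 0.1459] deg 8.36 res mm [ 0.9  0.2  0.2  1.1 -0.7 -5.4 -0.3  4.2]
tin (417.125, 194.375) [ 0.565  -0.2062  0.028 ] scene px [408.3 224.3]
tin (417.3125, 193.9375) [ 0.5661 -0.2066  0.028 ] scene px [408.6 224.1]
jar (369.875, 248.375) [ 0.4324 -0.0866  0.05  ] scene px [339.7 233.4]
spool (324.875, 237.375) [0.4566 0.021  0.034 ] scene px [300.4 222.1]
cone (358.125, 212.625) [ 0.5177 -0.0593  0.041 ] scene px [342.6 214.8]
bur (456.375, 190.625) [ 0.5735 -0.2958  0.048 ] scene px [448.9 224.6]
bottle tip (449.8125, 156.8125) [ 0.6475 -0.266   0.094 ] scene px [445.6 189.4]
bottle sh (446.8125, 158.9375) [ 0.646  -0.2653  0.075 ] scene px [443.9 196.6]
stick (277.375, 200.125) [0.5478 0.142  0.012 ] scene px [274.  200.3]
stick (275.375, 242.125) [0.4424 0.1446 0.012 ] scene px [251.7 220.4]
[0.49513164 0.14330926 0.012     ] 0.10541389721837935 -1.4365572210146667
tinwell [ 0.4557 -0.2668  0.016 ] topfloor px [439.8 238.9] rim px [441. 239.] scene [421.7 261.8]
w+ [ 0.3873 -0.226   0.016 ] topfloor px [423.8 266.4] rim px [424.9 266.8] scene [393.9 275.4]
w- [ 0.3808 -0.2937  0.016 ] topfloor px [451.2 269.4] rim px [452.6 269.9] scene [425.8 286.8]
jarwell [0.5487 0.4073 0.016 ] topfloor px [174.2 198.8] rim px [172.6 198.5] scene [189.8 177.4]
slot [0.4725 0.3962 0.016 ] topfloor px [177.1 228.7] rim px [175.5 228.8] scene [175.2 190.7]
```

```bash
python3 -c "
import cv2,numpy as np
a=cv2.imread('pics/ovT.png');b=cv2.imread('pics/ovS.png');print(a.shape,b.shape)"
```

```text
(340, 680, 3) (320, 780, 3)
```

View pics/ovT.png

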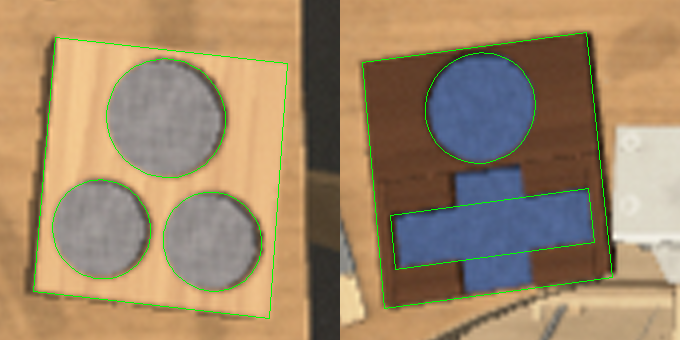

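View pics/ovS.png

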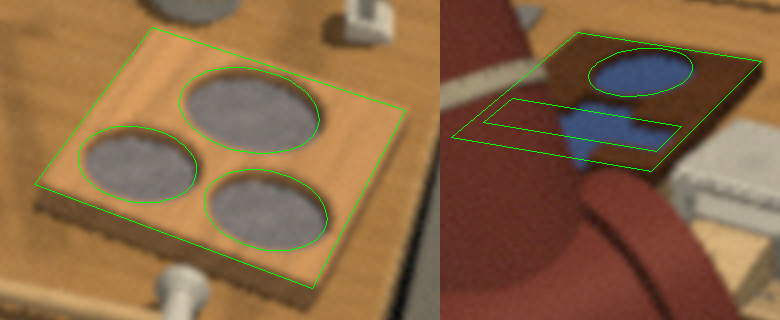

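```bash
cat > ov.py <<'E'
from meas import *
def ov(objs,suffix,tb,sbx,s=6):
    for im,n,bx in [(T,"T",tb),(S,"S",sbx)]:
        u,v,wd,h=bx
        big=cv2.resize(im["color"][v:v+h,u:u+wd,::-1],None,fx=s,fy=s,interpolation=cv2.INTER_CUBIC)
        for x,y,rings in objs:
            for r,z in rings:
                pts=[(proj(im,(x+r*np.cos(t),y+r*np.sin(t),z))-(u,v))*s+(s-1)/2 for t in np.linspace(0,6.28,50)]
                cv2.polylines(big,[np.round(pts).astype(int)],True,(0,255,0),1)
        cv2.imwrite(f"pics/ob{n}{suffix}.png",big)
E
python3 - <<'E'
from ov import *
objs=[(.5655,-.2064,[(.0285,.028),(.0285,0)]),(.4324,-.0866,[(.027,.05),(.027,0)]),(.4566,.021,[(.022,.034),(.022,0)]),(.5177,-.0593,[(.0145,0),(.003,.041)]),(.6475,-.266,[(.0205,0),(.0205,.075),(.004,.094)]),(.5735,-.2958,[(.014,0.),(.014,.048)])]
ov(objs,"1",(310,140,160,125),(285,180,180,90),4)
for p in [(183,160),(410,167),(184,118),(409,122)]:
    print(p,unp(T,*p,.295).round(3),unp(T,*p,.23).round(3))
E
```

```text
solder [ 0.4199 -0.2633 -0.0966] deg -5.54 res mm [-0.2  0.1 -0.7  0.7 -0.  -0.5  0.9 -0.3]
polish [0.5101 0.4017 0.1459] deg 8.36 res mm [ 0.9  0.2  0.2  1.1 -0.7 -5.4 -0.3  4.2]
tin (417.125, 194.375) [ 0.565  -0.2062  0.028 ] scene px [408.3 224.3]
tin (417.3125, 193.9375) [ 0.5661 -0.2066  0.028 ] scene px [408.6 224.1]
jar (369.875, 248.375) [ 0.4324 -0.0866  0.05  ] scene px [339.7 233.4]
spool (324.875, 237.375) [0.4566 0.021  0.034 ] scene px [300.4 222.1]
cone (358.125, 212.625) [ 0.5177 -0.0593  0.041 ] scene px [342.6 214.8]
bur (456.375, 190.625) [ 0.5735 -0.2958  0.048 ] scene px [448.9 224.6]
bottle tip (449.8125, 156.8125) [ 0.6475 -0.266   0.094 ] scene px [445.6 189.4]
bottle sh (446.8125, 158.9375) [ 0.646  -0.2653  0.075 ] scene px [443.9 196.6]
stick (277.375, 200.125) [0.5478 0.142  0.012 ] scene px [274.  200.3]
stick (275.375, 242.125) [0.4424 0.1446 0.012 ] scene px [251.7 220.4]
[0.49513164 0.14330926 0.012     ] 0.10541389721837935 -1.4365572210146667
(183, 160) [0.599 0.278 0.295] [0.611 0.303 0.23 ]
(410, 167) [ 0.591 -0.127  0.295] [ 0.601 -0.142  0.23 ]
(184, 118) [0.676 0.28  0.295] [0.695 0.305 0.23 ]
(409, 122) [ 0.672 -0.126  0.295] [ 0.691 -0.141  0.23 ]
```

View pics/obT1.png

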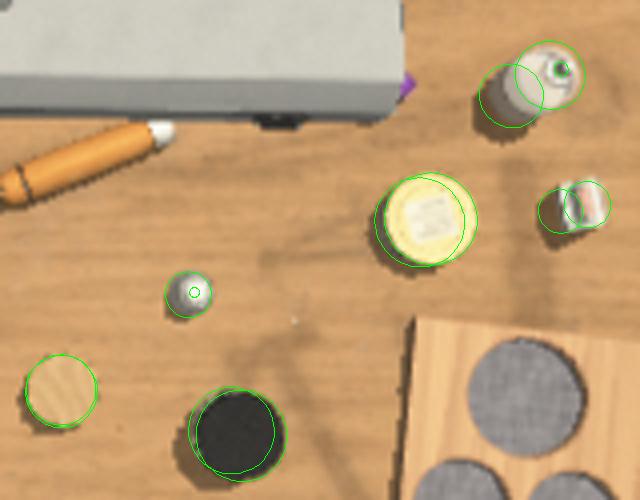

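View pics/obS1.png

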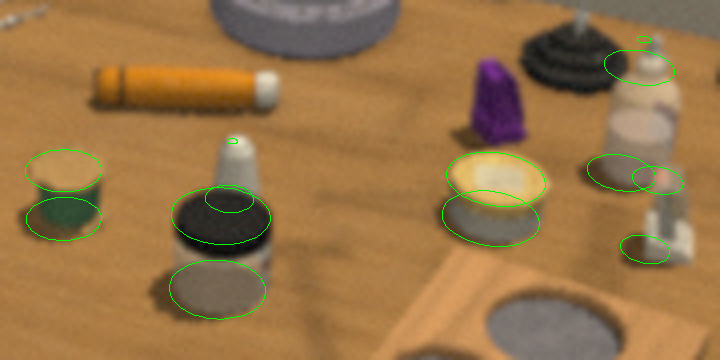

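```bash
python3 - <<'E'
from ov import *
def px(u,v,u0,v0,s): return np.array([u0+(u+.5)/s-.5, v0+(v+.5)/s-.5])
def tri(n,a,b):
    q=least_squares(lambda X:np.r_[proj(T,X)-a,proj(S,X)-b],[.5,-.1,.03]); print(n,q.x.round(4),q.fun.round(2))
tri("tip",px(442,98,395,145,8),px(676,80,280,170,4))
tri("bur",px(627,244,300,130,4),px(690,212,280,170,4))
tri("cone",px(234,332,300,130,4),px(258,178,280,170,4))
tri("tin",px(470,259,300,130,4),px(519,222,280,170,4))
tri("jar",px(281,475,300,130,4),px(243,262,280,170,4))
tri("spool",px(101,431,300,130,4),px(89,210,280,170,4))
# solder board corners
tri("TL",px(97,65,400,210,7),px(485,290,280,170,4))
tri("TR",px(505,108,400,210,7),px(727,373,280,170,4))
crop(S,"s_b.png",420,180,60,70,8)
E
```

```text
solder [ 0.4199 -0.2633 -0.0966] deg -5.54 res mm [-0.2  0.1 -0.7  0.7 -0.  -0.5  0.9 -0.3]
polish [0.5101 0.4017 0.1459] deg 8.36 res mm [ 0.9  0.2  0.2  1.1 -0.7 -5.4 -0.3  4.2]
tin (417.125, 194.375) [ 0.565  -0.2062  0.028 ] scene px [408.3 224.3]
tin (417.3125, 193.9375) [ 0.5661 -0.2066  0.028 ] scene px [408.6 224.1]
jar (369.875, 248.375) [ 0.4324 -0.0866  0.05  ] scene px [339.7 233.4]
spool (324.875, 237.375) [0.4566 0.021  0.034 ] scene px [300.4 222.1]
cone (358.125, 212.625) [ 0.5177 -0.0593  0.041 ] scene px [342.6 214.8]
bur (456.375, 190.625) [ 0.5735 -0.2958  0.048 ] scene px [448.9 224.6]
bottle tip (449.8125, 156.8125) [ 0.6475 -0.266   0.094 ] scene px [445.6 189.4]
bottle sh (446.8125, 158.9375) [ 0.646  -0.2653  0.075 ] scene px [443.9 196.6]
stick (277.375, 200.125) [0.5478 0.142  0.012 ] scene px [274.  200.3]
stick (275.375, 242.125) [0.4424 0.1446 0.012 ] scene px [251.7 220.4]
[0.49513164 0.14330926 0.012     ] 0.10541389721837935 -1.4365572210146667
tip [ 0.6491 -0.2697  0.0924] [ 1.36 -0.51 -1.46  0.4 ]
bur [ 0.5746 -0.2984  0.0521] [ 1.67 -0.63 -1.67  0.44]
cone [ 0.5185 -0.0609  0.0427] [ 0.74 -0.33 -0.78  0.06]
tin [ 0.5657 -0.2078  0.0254] [ 0.4  -0.16 -0.41  0.08]
jar [ 0.4325 -0.0878  0.0456] [ 0.26 -0.12 -0.26  0.02]
spool [0.4574 0.0193 0.034 ] [ 0.68 -0.32 -0.71 -0.  ]
TL [ 0.5063 -0.2034  0.0137] [ 1.44 -0.59 -1.41  0.23]
TR [ 0.4913 -0.344   0.0137] [-0.03  0.01  0.03 -0.01]
```

View pics/s_b.png

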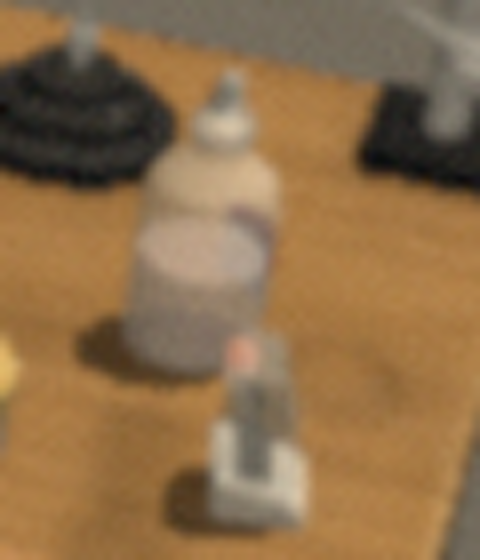

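```bash
cat > plan.py <<'E'
from h import *
from scipy.spatial.transform import Rotation as Ro
import sys
def state():
    o=robot.get_obs(); q=o["tool_rot"]; R=Ro.from_quat([q[1],q[2],q[3],q[0]]).as_matrix()
    return o,R
def plan(wps,mx=.036,a=None):
    # wps: list of (x,y,z); one fixed yaw; or first turn to a (deg of tool y)
    o,R=state(); p=np.array(o["tcp_pos"]); yaw=np.arctan2(R[1,1],R[0,1])
    print("t",round(o["time_s"],2),"p",p.round(4),"yaw",np.degrees(yaw).round(2),"tilt",np.degrees(np.arccos(-R[2,2])).round(2),"F",o["wrist_force"].round(1),"w",round(o["gripper_width"],4), "q",np.round(o["joint_pos"],2))
    if a is not None:
        turn=-((np.radians(a)-yaw+np.pi)%(2*np.pi)-np.pi); print("turn",turn.round(4)); yaw=np.radians(a)
    c,s=np.cos(yaw),np.sin(yaw); X=np.array([-s,c,0]);Y=np.array([c,s,0])
    for w in wps:
        d=np.array(w)-p; t=np.array([d@X,d@Y,-d[2]]); n=int(np.ceil(np.linalg.norm(t)/mx)); print("->",w,"total",t.round(4),"rows",n,"each",(t/n).round(4)); p=np.array(w)
E
python3 - <<'E'
from meas import *
for p in [(409,216)]: print("purple",unp(S,*p,0))
print("disc",unp(T,415,122,.02))
from plan import *
plan([(.40,.30,.231),(.44,0,.2),(.566,-.208,.12),(.566,-.208,.008)],a=-45)
E
```

```text
solder [ 0.4199 -0.2633 -0.0966] deg -5.54 res mm [-0.2  0.1 -0.7  0.7 -0.  -0.5  0.9 -0.3]
polish [0.5101 0.4017 0.1459] deg 8.36 res mm [ 0.9  0.2  0.2  1.1 -0.7 -5.4 -0.3  4.2]
tin (417.125, 194.375) [ 0.565  -0.2062  0.028 ] scene px [408.3 224.3]
tin (417.3125, 193.9375) [ 0.5661 -0.2066  0.028 ] scene px [408.6 224.1]
jar (369.875, 248.375) [ 0.4324 -0.0866  0.05  ] scene px [339.7 233.4]
spool (324.875, 237.375) [0.4566 0.021  0.034 ] scene px [300.4 222.1]
cone (358.125, 212.625) [ 0.5177 -0.0593  0.041 ] scene px [342.6 214.8]
bur (456.375, 190.625) [ 0.5735 -0.2958  0.048 ] scene px [448.9 224.6]
bottle tip (449.8125, 156.8125) [ 0.6475 -0.266   0.094 ] scene px [445.6 189.4]
bottle sh (446.8125, 158.9375) [ 0.646  -0.2653  0.075 ] scene px [443.9 196.6]
stick (277.375, 200.125) [0.5478 0.142  0.012 ] scene px [274.  200.3]
stick (275.375, 242.125) [0.4424 0.1446 0.012 ] scene px [251.7 220.4]
[0.49513164 0.14330926 0.012     ] 0.10541389721837935 -1.4365572210146667
purple [ 0.64406311 -0.18934563  0.        ]
disc [ 0.75033788 -0.20512088  0.02      ]
t 0.65 p [0.244  0.6024 0.2313] yaw 67.96 tilt 0.0 F [ 0.2 -0.3  0.9] w 0.0851 q [-1.21  0.61 -0.01  1.42  0.01  1.1  -0.04]
turn 1.9714
-> (0.4, 0.3, 0.231) total [-1.035e-01  3.242e-01  3.000e-04] rows 10 each [-0.0104  0.0324  0.    ]
-> (0.44, 0, 0.2) total [-0.1838  0.2404  0.031 ] rows 9 each [-0.0204  0.0267  0.0034]
-> (0.566, -0.208, 0.12) total [-0.058   0.2362  0.08  ] rows 8 each [-0.0072  0.0295  0.01  ]
-> (0.566, -0.208, 0.008) total [0.    0.    0.112] rows 4 each [0.    0.    0.028]
```

Call:
play_rows:
  rows:
    - [[0,0,0,0.123],[0,0,0,0.123],[0,0,0,0.123],[0,0,0,0.123],[0,0,0,0.123],[0,0,0,0.123],[0,0,0,0.123],[0,0,0,0.123],[0,0,0,0.123],[0,0,0,0.123],[0,0,0,0.123],[0,0,0,0.123]]
  claw: 1
  grip_force: 40

```text
time_s: 1.65
tcp_pos: [0.2438, 0.6026, 0.2314]
tool_rot: [-0.0, 0.804, 0.595, -0.0]
wrist_force: [0.4, -0.5, -0.2]
gripper_width: 0.0854
```

Call:
play_rows:
  rows:
    - [[0,0,0,0.124],[0,0,0,0.124],[0,0,0,0.124],[0,0,0,0.123],[-0.0104,0.0324,0,0],[-0.0104,0.0324,0,0],[-0.0104,0.0324,0,0],[-0.0104,0.0324,0,0],[-0.0104,0.0324,0,0],[-0.0104,0.0324,0,0],[-0.0104,0.0324,0,0],[-0.0104,0.0324,0,0]]

```text
time_s: 2.65
tcp_pos: [0.369, 0.3591, 0.2316]
tool_rot: [-0.0, 0.924, 0.383, 0.0]
wrist_force: [0.4, 0.1, -0.4]
gripper_width: 0.0856
```

Call:
play_rows:
  rows:
    - [[-0.0104,0.0324,0,0],[-0.0104,0.0324,0,0],[-0.0204,0.0267,0.0034,0],[-0.0204,0.0267,0.0034,0],[-0.0204,0.0267,0.0034,0],[-0.0204,0.0267,0.0034,0],[-0.0204,0.0267,0.0034,0],[-0.0204,0.0267,0.0034,0],[-0.0204,0.0267,0.0034,0],[-0.0204,0.0267,0.0034,0],[-0.0204,0.0267,0.0034,0],[0,0,0,0]]

```text
time_s: 3.65
tcp_pos: [0.4405, -0.0078, 0.2014]
tool_rot: [0.003, 0.926, 0.377, 0.0]
wrist_force: [0.2, -0.4, 0.0]
gripper_width: 0.0853
```

```bash
python3 - <<'E'
from plan import *
plan([(.566,-.208,.12),(.566,-.208,.008)],a=-45)
for n in("scene","top"):
    cv2.imwrite(f"pics/{n}1.png",cam(n)["color"][:,:,::-1])
E
```

```text
t 3.65 p [ 0.4405 -0.0078  0.2014] yaw -45.68 tilt 0.3 F [ 0.2 -0.4  0. ] w 0.0853 q [-0.47  0.38  0.59  2.05 -0.29  0.79 -0.5 ]
turn -0.0119
-> (0.566, -0.208, 0.12) total [-0.0528  0.2303  0.0814] rows 7 each [-0.0075  0.0329  0.0116]
-> (0.566, -0.208, 0.008) total [0.    0.    0.112] rows 4 each [0.    0.    0.028]
```

View pics/scene1.png

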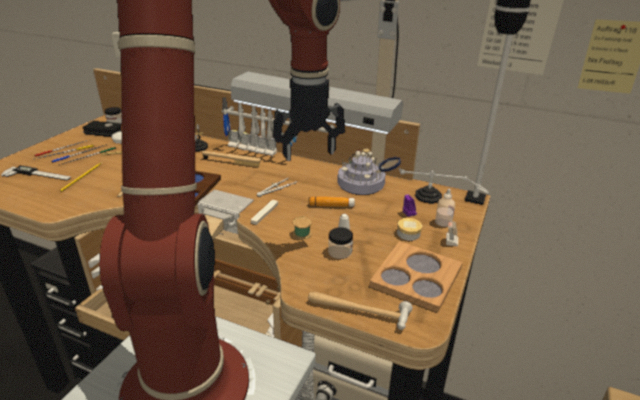

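Call:
play_rows:
  rows:
    - [[-0.0075,0.0329,0.0116,0],[-0.0075,0.0329,0.0116,0],[-0.0075,0.0329,0.0116,0],[-0.0075,0.0329,0.0116,0],[-0.0075,0.0329,0.0116,0],[-0.0075,0.0329,0.0116,0],[-0.0075,0.0329,0.0116,0],[0,0,0.03,0],[0,0,0.03,0],[0,0,0,0],[0,0,0,0]]

```text
time_s: 4.67
tcp_pos: [0.5653, -0.197, 0.0582]
tool_rot: [-0.002, 0.923, 0.384, -0.001]
wrist_force: [0.3, -1.2, 1.2]
gripper_width: 0.0857
```

```bash
python3 - <<'E'
from plan import *
plan([(.566,-.208,.008)],a=-45)
S=cam("scene");T=cam("top")
crop(S,"s2.png",350,140,130,120,5);crop(T,"t2.png",380,140,90,110,5)
E
```

```text
t 4.67 p [ 0.5653 -0.197   0.0582] yaw -44.82 tilt 0.26 F [ 0.3 -1.2  1.2] w 0.0857 q [ 0.05  0.79  0.42  1.75 -0.46  0.71 -0.06]
turn 0.0032
-> (0.566, -0.208, 0.008) total [-0.0072  0.0083  0.0502] rows 2 each [-0.0036  0.0041  0.0251]
```

View pics/s2.png

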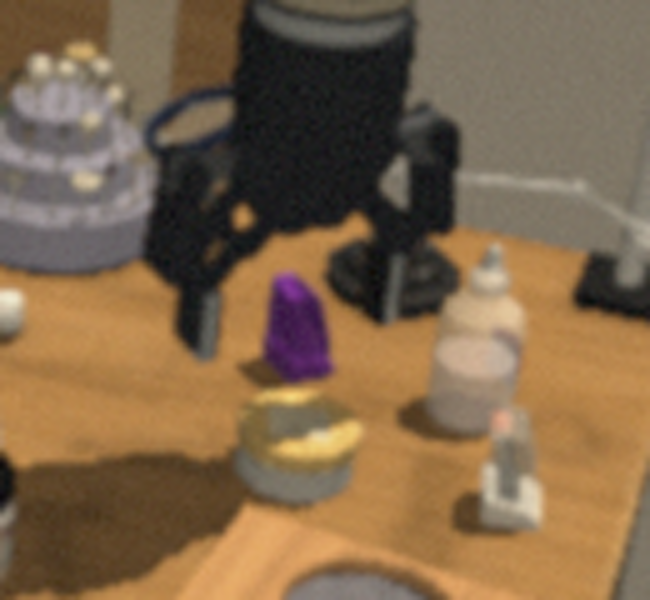

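View pics/t2.png

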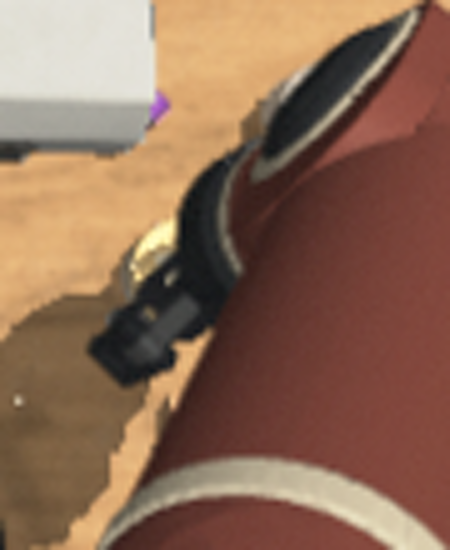

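Call:
play_rows:
  rows:
    - [[-0.0036,0.0042,0,0],[-0.0036,0.0042,0.015,0],[0,0,0.015,0],[0,0,0,0]]

```text
time_s: 5.1
tcp_pos: [0.5651, -0.2109, 0.0278]
tool_rot: [-0.001, 0.924, 0.382, -0.001]
wrist_force: [0.7, 0.6, -0.7]
gripper_width: 0.0854
```

```bash
python3 - <<'E'
from plan import *
plan([(.566,-.208,.008)],a=-45)
S=cam("scene")
crop(S,"s3.png",350,140,130,120,5)
E
```

```text
t 5.1 p [ 0.5651 -0.2109  0.0278] yaw -45.02 tilt 0.18 F [ 0.7  0.6 -0.7] w 0.0854 q [ 0.08  0.83  0.4   1.75 -0.49  0.66 -0.03]
turn -0.0004
-> (0.566, -0.208, 0.008) total [ 0.0027 -0.0014  0.0198] rows 1 each [ 0.0027 -0.0014  0.0198]
```

View pics/s3.png

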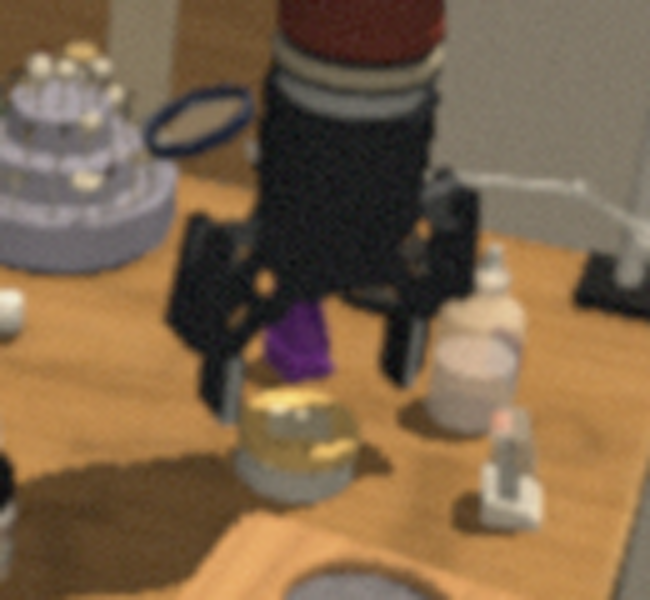

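Call:
play_rows:
  rows:
    - [[0.0027,-0.0014,0.01,0],[0,0,0.01,0],[0,0,0,0],[0,0,0,0]]

```text
time_s: 5.48
tcp_pos: [0.567, -0.2074, 0.0088]
tool_rot: [-0.001, 0.924, 0.383, -0.001]
wrist_force: [-0.5, -0.3, 0.4]
gripper_width: 0.0852
```

Call:
play_rows:
  rows:
    - [[0,0,0,0],[0,0,0,0],[0,0,0,0],[0,0,0,0],[0,0,0,0],[0,0,0,0],[0,0,0,0],[0,0,0,0]]
  claw: 0
  grip_force: 40

```text
time_s: 6.15
tcp_pos: [0.5677, -0.2081, 0.0105]
tool_rot: [0.0, 0.924, 0.383, 0.0]
wrist_force: [-0.8, 1.3, 5.7]
gripper_width: 0.0534
```

```bash
python3 - <<'E'
from plan import *
plan([(.566,-.208,.06)])
S=cam("scene")
crop(S,"s4.png",350,140,130,120,5)
E
```

```text
t 6.15 p [ 0.5677 -0.2081  0.0105] yaw -44.97 tilt 0.06 F [-0.8  1.3  5.7] w 0.0534 q [ 0.09  0.86  0.38  1.76 -0.5   0.62 -0.02]
-> (0.566, -0.208, 0.06) total [-0.0012 -0.0013 -0.0495] rows 2 each [-0.0006 -0.0006 -0.0247]
```

View pics/s4.png

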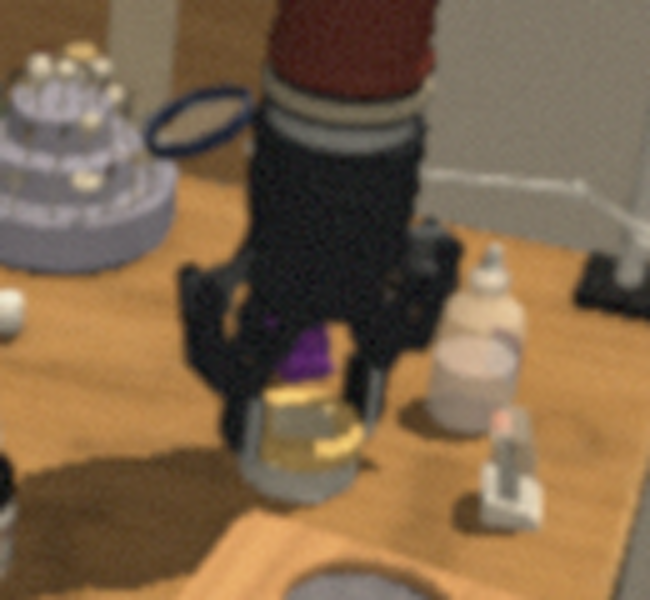

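Call:
play_rows:
  rows:
    - [[0,0,-0.02,0],[0,0,-0.025,0],[0,0,-0.025,0],[0,0,0,0],[0,0,0,0]]

```text
time_s: 6.62
tcp_pos: [0.5684, -0.2083, 0.0808]
tool_rot: [0.001, 0.924, 0.383, 0.001]
wrist_force: [-0.4, 0.5, 0.3]
gripper_width: 0.0536
```

```bash
python3 - <<'E'
from plan import *
plan([(.456,-.267,.08),(.456,-.267,.025),(.456,-.267,.0172)])
S=cam("scene")
crop(S,"s5.png",350,140,130,120,5)
E
```

```text
t 6.62 p [ 0.5684 -0.2083  0.0808] yaw -44.97 tilt 0.19 F [-0.4  0.5  0.3] w 0.0536 q [ 0.05  0.76  0.44  1.73 -0.45  0.75 -0.07]
-> (0.456, -0.267, 0.08) total [-0.1209 -0.038   0.0008] rows 4 each [-0.0302 -0.0095  0.0002]
-> (0.456, -0.267, 0.025) total [0.    0.    0.055] rows 2 each [0.     0.     0.0275]
-> (0.456, -0.267, 0.0172) total [0.     0.     0.0078] rows 1 each [0.     0.     0.0078]
```

View pics/s5.png

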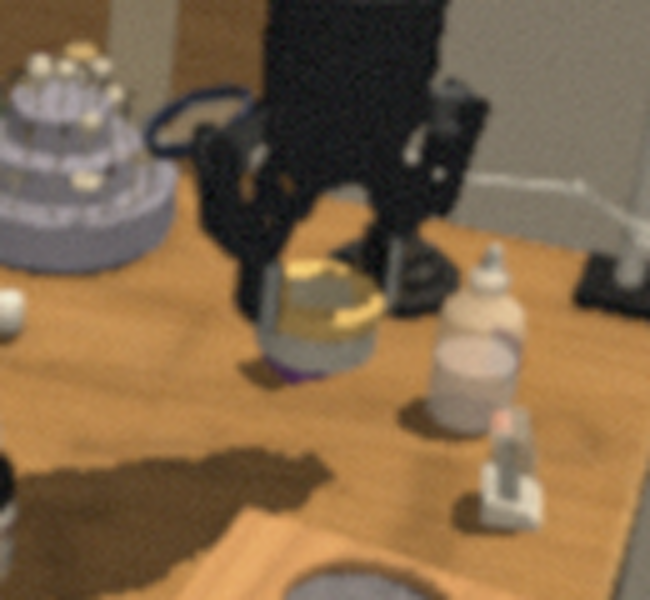

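Call:
play_rows:
  rows:
    - [[-0.01,-0.003,0,0],[-0.02,-0.006,0,0],[-0.025,-0.008,0,0],[-0.025,-0.008,0,0],[-0.02,-0.006,0,0],[-0.0145,-0.005,0.0,0],[-0.0065,-0.002,0.01,0],[0,0,0.015,0],[0,0,0,0],[0,0,0,0]]

```text
time_s: 7.5
tcp_pos: [0.4534, -0.2661, 0.0532]
tool_rot: [-0.002, 0.924, 0.383, -0.001]
wrist_force: [0.6, -0.3, -0.3]
gripper_width: 0.0537
```

```bash
python3 - <<'E'
from plan import *
plan([(.456,-.267,.028),(.456,-.267,.0172)],a=-45)
S=cam("scene")
crop(S,"s6.png",350,180,120,120,5)
E
```

```text
t 7.5 p [ 0.4534 -0.2661  0.0532] yaw -45.01 tilt 0.24 F [ 0.6 -0.3 -0.3] w 0.0537 q [ 0.25  0.71  0.38  1.96 -0.47  0.56  0.16]
turn -0.0002
-> (0.456, -0.267, 0.028) total [0.0012 0.0025 0.0252] rows 1 each [0.0012 0.0025 0.0252]
-> (0.456, -0.267, 0.0172) total [0.     0.     0.0108] rows 1 each [0.     0.     0.0108]
```

View pics/s6.png

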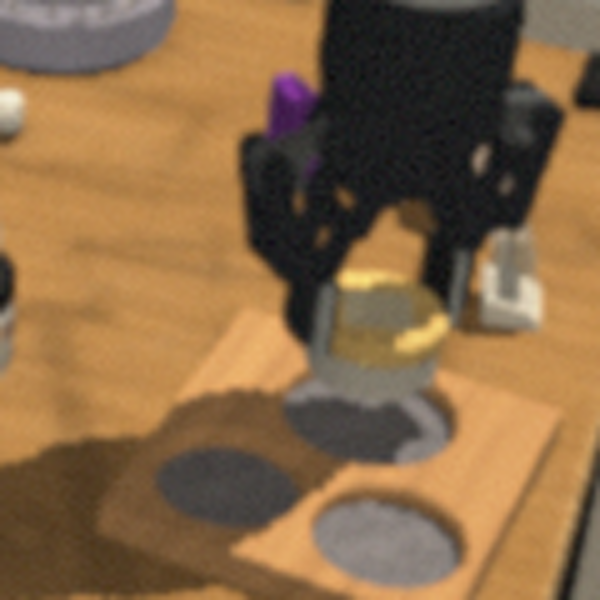

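Call:
play_rows:
  rows:
    - [[0.0012,0.0025,0.01,0],[0,0,0.012,0],[0,0,0.009,0],[0,0,0.004,0],[0,0,0,0],[0,0,0,0]]

```text
time_s: 8.05
tcp_pos: [0.4577, -0.2676, 0.0194]
tool_rot: [-0.0, 0.924, 0.383, -0.0]
wrist_force: [-0.6, 0.4, -0.7]
gripper_width: 0.0535
```

Call:
play_rows:
  rows:
    - [[0,0,0.0025,0],[0,0,0,0],[0,0,0,0]]

```text
time_s: 8.3
tcp_pos: [0.4578, -0.2676, 0.0173]
tool_rot: [0.0, 0.924, 0.383, 0.0]
wrist_force: [-0.6, -0.1, 0.5]
gripper_width: 0.0534
```

```bash
python3 - <<'E'
from plan import *
plan([(.456,-.267,.0172)])
S=cam("scene")
crop(S,"s7.png",350,180,120,120,5)
E
```

```text
t 8.3 p [ 0.4578 -0.2676  0.0173] yaw -44.97 tilt 0.03 F [-0.6 -0.1  0.5] w 0.0534 q [ 0.28  0.77  0.33  1.97 -0.51  0.48  0.19]
-> (0.456, -0.267, 0.0172) total [-0.0008 -0.0017  0.0001] rows 1 each [-0.0008 -0.0017  0.0001]
```

View pics/s7.png

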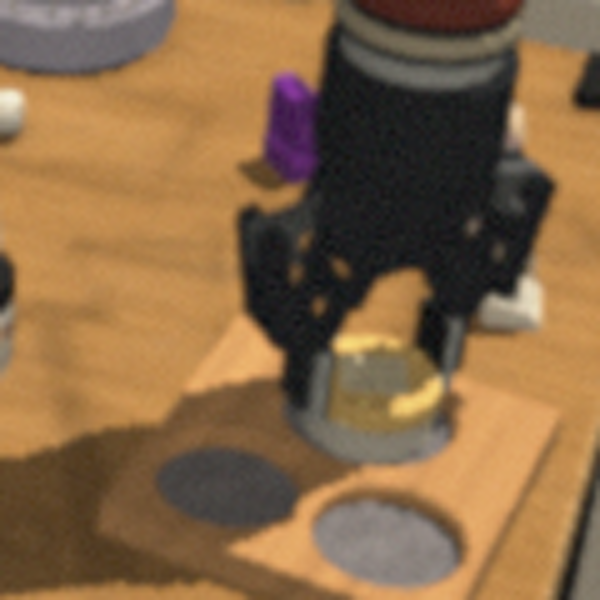

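Call:
play_rows:
  rows:
    - [[0,0,0.001,0],[0,0,0,0]]

```text
time_s: 8.52
tcp_pos: [0.4579, -0.2678, 0.0165]
tool_rot: [0.0, 0.924, 0.383, 0.0]
wrist_force: [-0.9, 0.6, 2.5]
gripper_width: 0.0538
```

Call:
play_rows:
  rows:
    - [[0,0,0,0],[0,0,0,0],[0,0,0,0],[0,0,0,0],[0,0,-0.01,0],[0,0,-0.03,0],[0,0,-0.035,0],[0,0,-0.035,0],[0,0,0,0]]
  claw: 1

```text
time_s: 9.27
tcp_pos: [0.4609, -0.2706, 0.1327]
tool_rot: [0.005, 0.924, 0.383, 0.004]
wrist_force: [0.2, -1.2, 0.4]
gripper_width: 0.0854
```

```bash
python3 - <<'E'
from plan import *
plan([(.649,-.269,.16),(.649,-.269,.018)],a=-45)
S=cam("scene")
crop(S,"s8.png",350,140,130,140,4)
T=cam("top")
crop(T,"t8.png",380,130,110,150,4)
E
```

```text
t 9.27 p [ 0.4609 -0.2706  0.1327] yaw -45.01 tilt 0.76 F [ 0.2 -1.2  0.4] w 0.0854 q [ 0.18  0.6   0.47  1.9  -0.39  0.73  0.09]
turn -0.0001
-> (0.649, -0.269, 0.16) total [ 0.1341  0.1318 -0.0273] rows 6 each [ 0.0224  0.022  -0.0045]
-> (0.649, -0.269, 0.018) total [0.    0.    0.142] rows 4 each [0.     0.     0.0355]
```

View pics/s8.png

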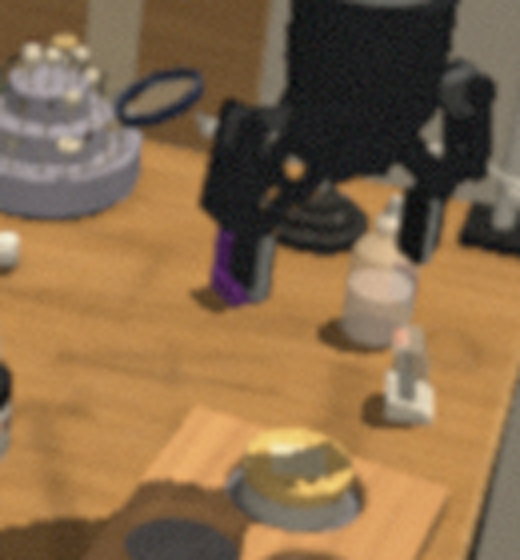

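View pics/t8.png

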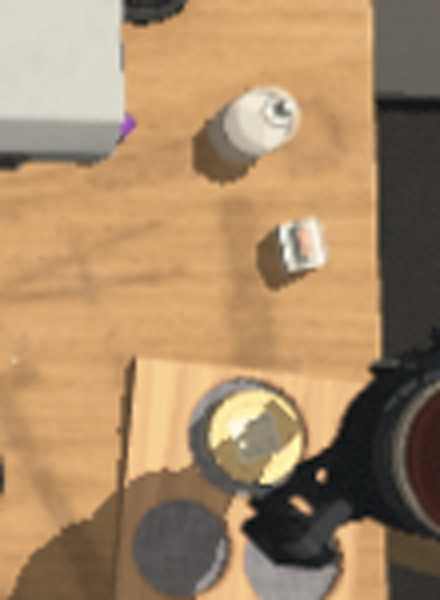

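Call:
play_rows:
  rows:
    - [[0.015,0.015,-0.005,0],[0.0235,0.0235,-0.005,0],[0.0235,0.0235,0,0],[0.0235,0.0235,0,0],[0.0235,0.0235,0,0],[0.017,0.017,0,0],[0.008,0.006,0,0],[0,0,0,0],[0,0,0,0]]

```text
time_s: 10.12
tcp_pos: [0.6446, -0.2655, 0.1339]
tool_rot: [-0.001, 0.924, 0.383, -0.002]
wrist_force: [0.2, 0.9, -0.4]
gripper_width: 0.0853
```

```bash
python3 - <<'E'
from plan import *
plan([(.649,-.269,.018)],a=-45)
S=cam("scene")
crop(S,"s9.png",370,100,120,140,4)
T=cam("top")
crop(T,"t9.png",380,90,110,150,4)
E
```

```text
t 10.12 p [ 0.6446 -0.2655  0.1339] yaw -44.95 tilt 0.24 F [ 0.2  0.9 -0.4] w 0.0853 q [ 0.12  0.83  0.48  1.38 -0.4   1.03 -0.11]
turn 0.0008
-> (0.649, -0.269, 0.018) total [0.0006 0.0056 0.1159] rows 4 each [0.0002 0.0014 0.029 ]
```

View pics/s9.png

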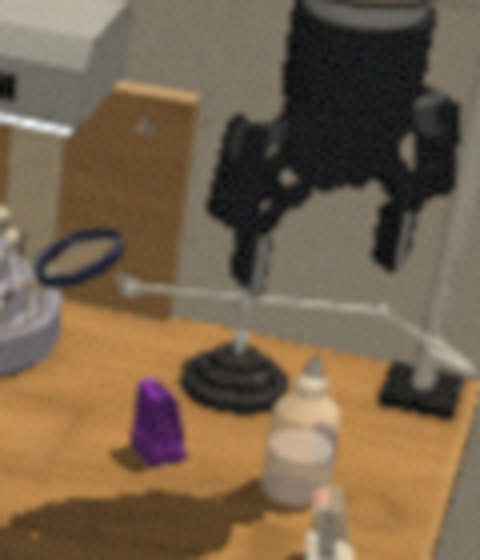

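View pics/t9.png

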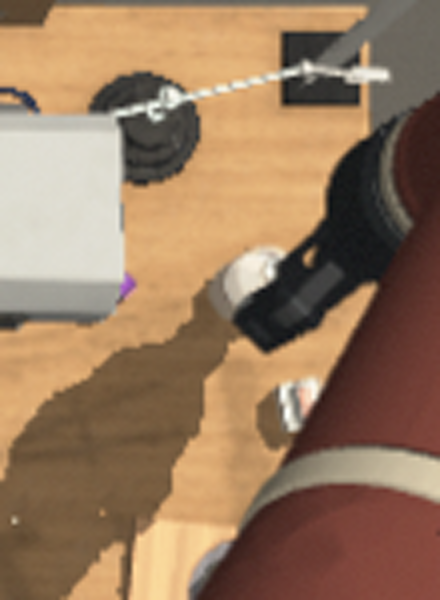

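Call:
play_rows:
  rows:
    - [[0.0006,0.0056,0,0],[0,0,0.015,0],[0,0,0.025,0],[0,0,0.025,0],[0,0,0.025,0],[0,0,0.018,0],[0,0,0.007,0],[0,0,0,0],[0,0,0,0]]

```text
time_s: 10.97
tcp_pos: [0.65, -0.2706, 0.0217]
tool_rot: [0.0, 0.924, 0.382, 0.0]
wrist_force: [-0.2, -0.2, 0.1]
gripper_width: 0.0853
```

```bash
python3 - <<'E'
from plan import *
plan([(.649,-.269,.018)],a=-45)
S=cam("scene")
crop(S,"s10.png",370,120,120,140,4)
E
```

```text
t 10.97 p [ 0.65   -0.2706  0.0217] yaw -45.04 tilt 0.05 F [-0.2 -0.2  0.1] w 0.0853 q [ 0.15  0.96  0.42  1.44 -0.47  0.85 -0.07]
turn -0.0007
-> (0.649, -0.269, 0.018) total [ 0.0004 -0.0018  0.0037] rows 1 each [ 0.0004 -0.0018  0.0037]
```

View pics/s10.png

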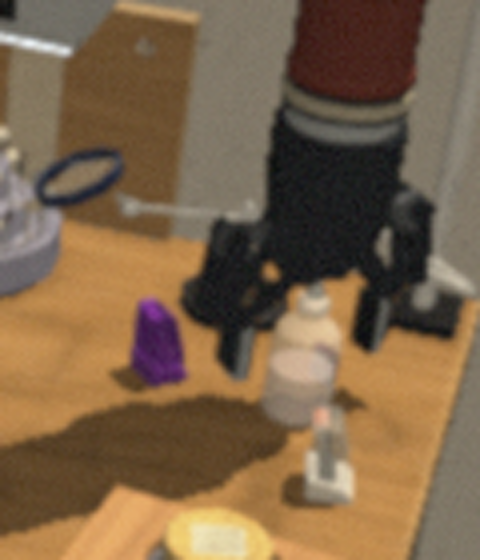

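Call:
play_rows:
  rows:
    - [[0,-0.001,-0.003,0],[0,0,0,0]]

```text
time_s: 11.18
tcp_pos: [0.6496, -0.269, 0.025]
tool_rot: [0.0, 0.924, 0.383, 0.0]
wrist_force: [-0.5, -0.1, -0.1]
gripper_width: 0.0853
```

Call:
play_rows:
  rows:
    - [[0,0,0,0],[0,0,0,0],[0,0,0,0],[0,0,0,0],[0,0,0,0],[0,0,0,0],[0,0,0,0],[0,0,0,0],[0,0,0,0]]
  claw: 0
  grip_force: 25

```text
time_s: 11.93
tcp_pos: [0.6496, -0.269, 0.0242]
tool_rot: [0.0, 0.924, 0.383, 0.0]
wrist_force: [0.5, -0.7, 1.5]
gripper_width: 0.04
```

Call:
play_rows:
  rows:
    - [[0,0,-0.015,0],[0,0,-0.02,0],[0,0,-0.025,0],[0,0,-0.02,0],[0,0,0,0],[0,0,0,0]]

```text
time_s: 12.43
tcp_pos: [0.65, -0.2692, 0.1058]
tool_rot: [0.001, 0.924, 0.383, 0.001]
wrist_force: [0.4, -0.1, -2.3]
gripper_width: 0.0402
```

```bash
python3 - <<'E'
from plan import *
plan([(.56,-.24,.11),(.381,-.294,.11)],a=-45)
S=cam("scene")
crop(S,"s11.png",370,120,120,140,4)
E
```

```text
t 12.43 p [ 0.65   -0.2692  0.1058] yaw -44.98 tilt 0.15 F [ 0.4 -0.1 -2.3] w 0.0402 q [ 0.13  0.86  0.47  1.39 -0.42  0.98 -0.1 ]
turn 0.0004
-> (0.56, -0.24, 0.11) total [-0.043  -0.0843 -0.0042] rows 3 each [-0.0143 -0.0281 -0.0014]
-> (0.381, -0.294, 0.11) total [-0.1648 -0.0884 -0.    ] rows 6 each [-0.0275 -0.0147 -0.    ]
```

View pics/s11.png

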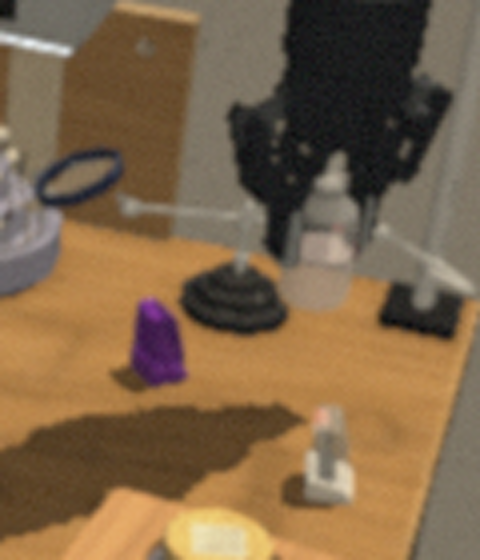

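Call:
play_rows:
  rows:
    - [[-0.008,-0.0143,-0.0014,0],[-0.0115,-0.0235,-0.0014,0],[-0.0115,-0.0235,-0.0014,0],[-0.012,-0.023,0,0],[-0.0275,-0.0147,0,0],[-0.0275,-0.0147,0,0],[-0.0275,-0.0147,0,0],[-0.0275,-0.0147,0,0],[-0.0275,-0.0147,0,0],[-0.018,-0.01,0,0],[-0.0095,-0.005,0,0],[0,0,0,0]]

```text
time_s: 13.48
tcp_pos: [0.377, -0.2942, 0.1076]
tool_rot: [-0.001, 0.925, 0.381, -0.001]
wrist_force: [-0.5, -0.1, -1.0]
gripper_width: 0.0403
```

Call:
play_rows:
  rows:
    - [[0,0,0.012,0],[0,0,0.015,0],[0,0,0,0],[0,0,0,0]]

```text
time_s: 13.82
tcp_pos: [0.3813, -0.2928, 0.0804]
tool_rot: [-0.001, 0.923, 0.384, -0.0]
wrist_force: [-0.3, 0.2, -0.3]
gripper_width: 0.04
```

```bash
python3 - <<'E'
from plan import *
plan([(.381,-.294,.045),(.381,-.294,.031)],a=-45)
S=cam("scene")
crop(S,"s12.png",350,160,120,140,4)
E
```

```text
t 13.82 p [ 0.3813 -0.2928  0.0804] yaw -44.84 tilt 0.12 F [-0.3  0.2 -0.3] w 0.04 q [ 0.35  0.62  0.39  2.07 -0.45  0.54  0.28]
turn 0.0027
-> (0.381, -0.294, 0.045) total [-0.0011  0.0007  0.0354] rows 1 each [-0.0011  0.0007  0.0354]
-> (0.381, -0.294, 0.031) total [0.    0.    0.014] rows 1 each [0.    0.    0.014]
```

View pics/s12.png

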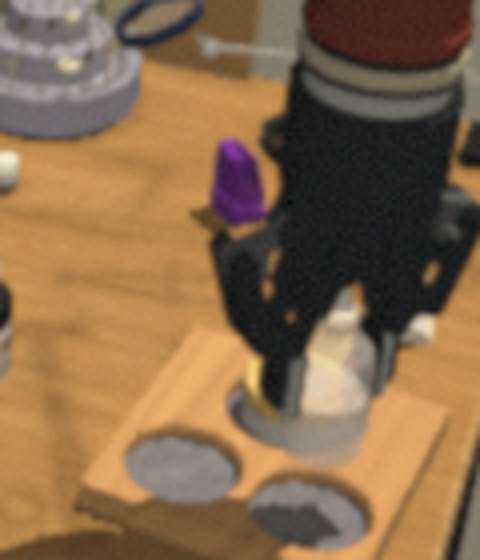

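```bash
python3 - <<'E'
from h import *
S=cam("scene")
for p in [(.3813,-.2928,.056),(.3813,-.2928,.006),(.381,-.294,.016)]:
    print(((proj(S,p)-(350,160))*4+1.5).round(1))
crop(S,"s12b.png",390,230,70,70,8)
E
```

```text
[313.8 444.6]
[300.7 522.8]
[305.5 508.5]
```

View pics/s12b.png

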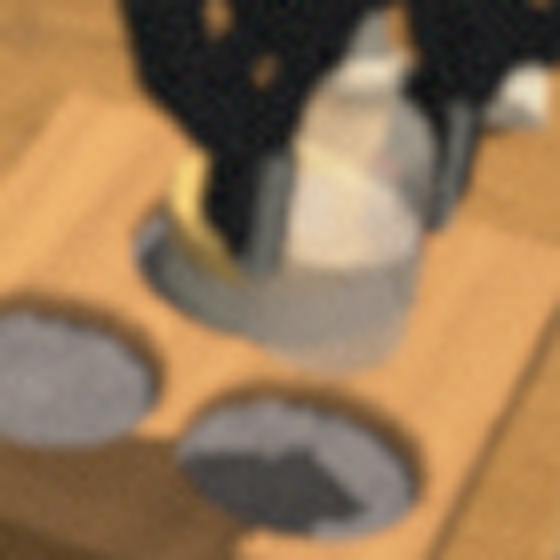

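```bash
python3 - <<'E'
from h import *
T=cam("top")
crop(T,"t12.png",400,200,90,90,7)
for p in [(.3813,-.2928,.056),(.3813,-.2928,.15),(.381,-.294,.016)]:
    print(((proj(T,p)-(400,200))*7+3).round(1))
E
```

```text
[410.1 505.1]
[523.7 544.2]
[372.3 491.8]
```

View pics/t12.png

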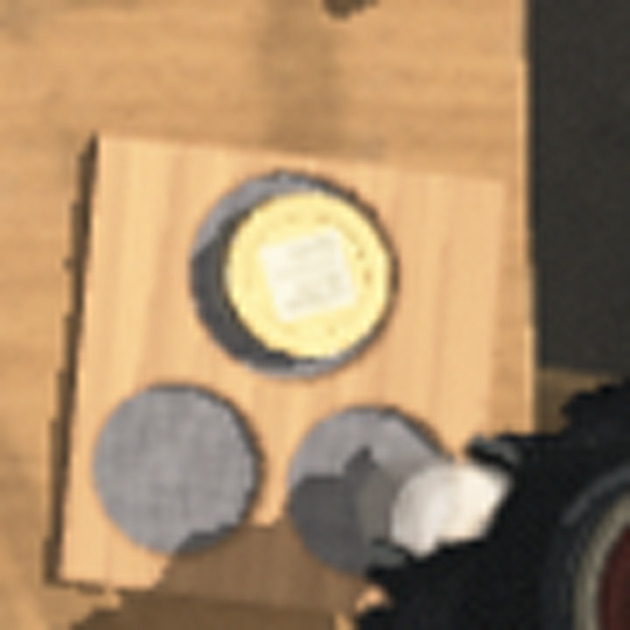

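Call:
play_rows:
  rows:
    - [[-0.001,0.0005,0.012,0],[0,0,0.015,0],[0,0,0.012,0],[0,0,0.007,0],[0,0,0.0025,0],[0,0,0,0],[0,0,0,0]]

```text
time_s: 14.55
tcp_pos: [0.3802, -0.2953, 0.0332]
tool_rot: [0.0, 0.924, 0.383, 0.0]
wrist_force: [-0.4, -0.0, -0.8]
gripper_width: 0.04
```

```bash
python3 - <<'E'
from plan import *
plan([(.381,-.294,.0302)],a=-45)
S=cam("scene")
crop(S,"s13.png",390,220,70,70,8)
E
```

```text
t 14.55 p [ 0.3802 -0.2953  0.0332] yaw -44.98 tilt 0.06 F [-0.4 -0.  -0.8] w 0.04 q [ 0.41  0.7   0.31  2.1  -0.51  0.42  0.33]
turn 0.0004
-> (0.381, -0.294, 0.0302) total [ 0.0015 -0.0003  0.003 ] rows 1 each [ 0.0015 -0.0003  0.003 ]
```

View pics/s13.png

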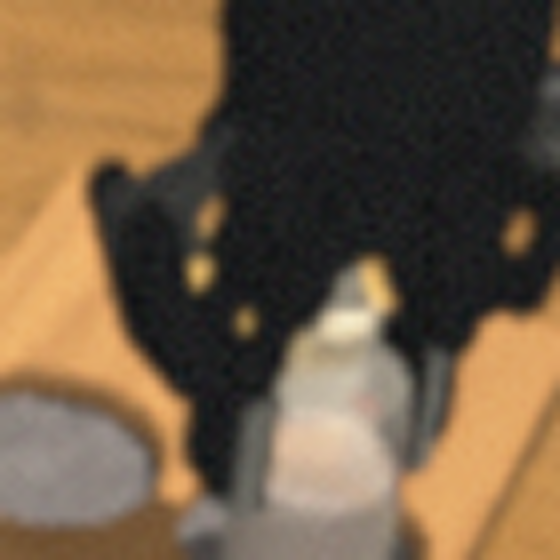

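Call:
play_rows:
  rows:
    - [[0.0015,0,0.002,0],[0,0,0.0012,0],[0,0,0,0],[0,0,0,0]]

```text
time_s: 14.93
tcp_pos: [0.3815, -0.2939, 0.0301]
tool_rot: [0.0, 0.924, 0.383, 0.001]
wrist_force: [0.4, 1.7, 4.7]
gripper_width: 0.0407
```

Call:
play_rows:
  rows:
    - [[0,0,0,0],[0,0,0,0],[0,0,0,0],[0,0,0,0],[0,0,0,0],[0,0,-0.01,0],[0,0,-0.025,0],[0,0,-0.03,0],[0,0,-0.03,0],[0,0,-0.025,0],[0,0,0,0],[0,0,0,0]]
  claw: 0.95

```text
time_s: 15.93
tcp_pos: [0.3816, -0.2944, 0.1513]
tool_rot: [0.002, 0.924, 0.383, 0.001]
wrist_force: [0.9, 1.7, -0.2]
gripper_width: 0.0812
```

```bash
python3 - <<'E'
from plan import *
plan([(.42,-.15,.15),(.457,.020,.10),(.457,.02,.008)],a=-45)
S=cam("scene")
crop(S,"s14.png",350,180,120,140,4)
E
```

```text
t 15.93 p [ 0.3816 -0.2944  0.1513] yaw -44.97 tilt 0.22 F [ 0.9  1.7 -0.2] w 0.0812 q [ 0.27  0.51  0.49  2.01 -0.36  0.71  0.21]
turn 0.0006
-> (0.42, -0.15, 0.15) total [ 0.1293 -0.0749  0.0013] rows 5 each [ 0.0259 -0.015   0.0003]
-> (0.457, 0.02, 0.1) total [ 0.1464 -0.094   0.05  ] rows 6 each [ 0.0244 -0.0157  0.0083]
-> (0.457, 0.02, 0.008) total [0.    0.    0.092] rows 3 each [0.     0.     0.0307]
```

View pics/s14.png

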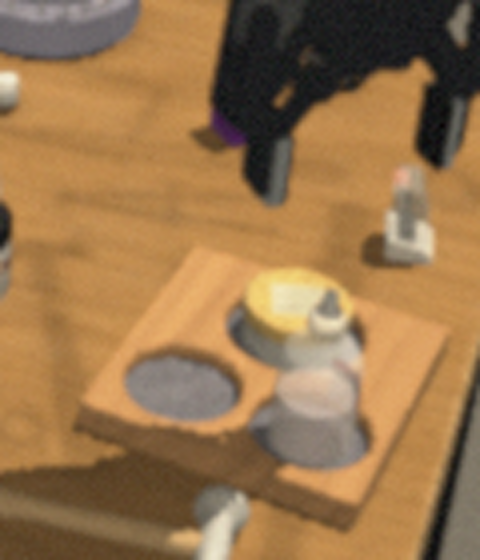

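Call:
play_rows:
  rows:
    - [[0.013,-0.0075,0,0],[0.0259,-0.015,0,0],[0.0259,-0.015,0,0],[0.0259,-0.015,0,0],[0.026,-0.015,0,0],[0.0265,-0.017,0.0085,0],[0.0265,-0.017,0.0085,0],[0.0265,-0.017,0.0085,0],[0.0265,-0.017,0.0085,0],[0.027,-0.017,0.0085,0],[0.0175,-0.011,0.0085,0],[0.009,-0.006,0,0]]

```text
time_s: 16.98
tcp_pos: [0.4545, 0.025, 0.096]
tool_rot: [-0.002, 0.923, 0.385, -0.003]
wrist_force: [-0.4, -0.3, 0.9]
gripper_width: 0.0809
```

Call:
play_rows:
  rows:
    - [[0,0,0.02,0],[0,0,0.02,0],[0,0,0,0],[0,0,0,0]]

```text
time_s: 17.32
tcp_pos: [0.455, 0.0202, 0.0579]
tool_rot: [-0.0, 0.924, 0.382, -0.002]
wrist_force: [0.5, -0.2, -0.5]
gripper_width: 0.0814
```

```bash
python3 - <<'E'
from plan import *
plan([(.457,.02,.009)],a=-45)
S=cam("scene")
crop(S,"s15.png",260,150,110,120,5)
E
```

```text
t 17.32 p [0.455  0.0202 0.0579] yaw -45.08 tilt 0.2 F [ 0.5 -0.2 -0.5] w 0.0814 q [-0.35  0.64  0.39  2.15 -0.54  0.45 -0.33]
turn -0.0015
-> (0.457, 0.02, 0.009) total [0.0013 0.0015 0.0489] rows 2 each [0.0006 0.0008 0.0245]
```

View pics/s15.png

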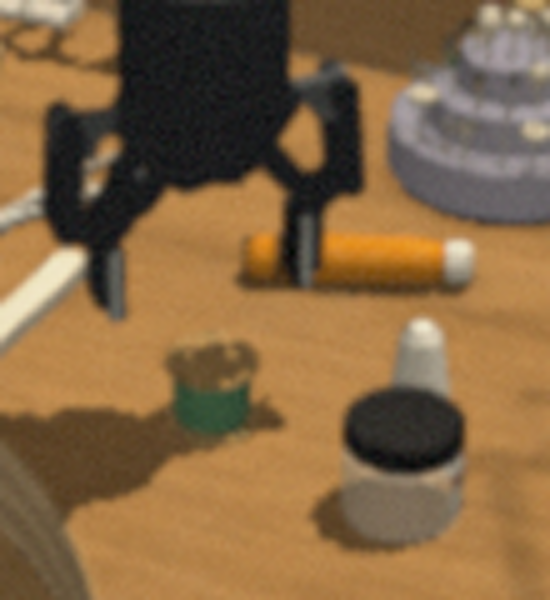

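Call:
play_rows:
  rows:
    - [[0.0013,0.0015,0.015,0],[0,0,0.018,0],[0,0,0.012,0],[0,0,0.004,0],[0,0,0,0],[0,0,0,0]]

```text
time_s: 17.87
tcp_pos: [0.4587, 0.0207, 0.0103]
tool_rot: [0.0, 0.924, 0.383, 0.001]
wrist_force: [-0.4, -0.5, 0.1]
gripper_width: 0.0812
```

Call:
play_rows:
  rows:
    - [[0,0,0,0],[0,0,0,0],[0,0,0,0],[0,0,0,0],[0,0,0,0],[0,0,0,0],[0,0,0,0],[0,0,0,0],[0,0,0,0]]
  claw: 0
  grip_force: 30

```text
time_s: 18.62
tcp_pos: [0.4586, 0.0212, 0.0103]
tool_rot: [0.0, 0.924, 0.383, 0.001]
wrist_force: [-0.9, 0.5, 4.8]
gripper_width: 0.0431
```

```bash
python3 - <<'E'
from plan import *
plan([(.457,.02,.06)],a=-45)
S=cam("scene")
crop(S,"s16.png",260,150,110,120,5)
E
```

```text
t 18.62 p [0.4586 0.0212 0.0103] yaw -44.97 tilt 0.08 F [-0.9  0.5  4.8] w 0.0431 q [-0.28  0.73  0.28  2.17 -0.61  0.32 -0.27]
turn 0.0005
-> (0.457, 0.02, 0.06) total [-0.002  -0.0003 -0.0497] rows 2 each [-0.001  -0.0002 -0.0248]
```

View pics/s16.png

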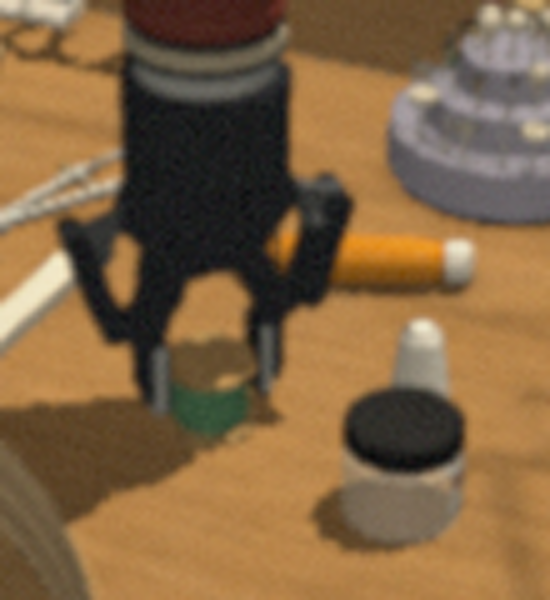

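Call:
play_rows:
  rows:
    - [[0,0,-0.006,0],[0,0,-0.015,0],[0,0,-0.025,0],[0,0,-0.025,0],[0,0,-0.01,0],[0,0,0,0]]

```text
time_s: 19.17
tcp_pos: [0.4597, 0.0213, 0.093]
tool_rot: [0.001, 0.924, 0.383, 0.002]
wrist_force: [1.1, -0.4, 0.1]
gripper_width: 0.0432
```

```bash
python3 - <<'E'
from plan import *
plan([(.40,-.10,.095),(.387,-.226,.095)],a=-45)
S=cam("scene")
crop(S,"s17.png",260,130,110,120,5)
E
```

```text
t 19.17 p [0.4597 0.0213 0.093 ] yaw -44.95 tilt 0.3 F [ 1.1 -0.4  0.1] w 0.0432 q [-0.41  0.58  0.46  2.12 -0.49  0.54 -0.37]
turn 0.0008
-> (0.4, -0.1, 0.095) total [-0.1279  0.0435 -0.002 ] rows 4 each [-0.032   0.0109 -0.0005]
-> (0.387, -0.226, 0.095) total [-0.0983  0.0799 -0.    ] rows 4 each [-0.0246  0.02   -0.    ]
```

View pics/s17.png

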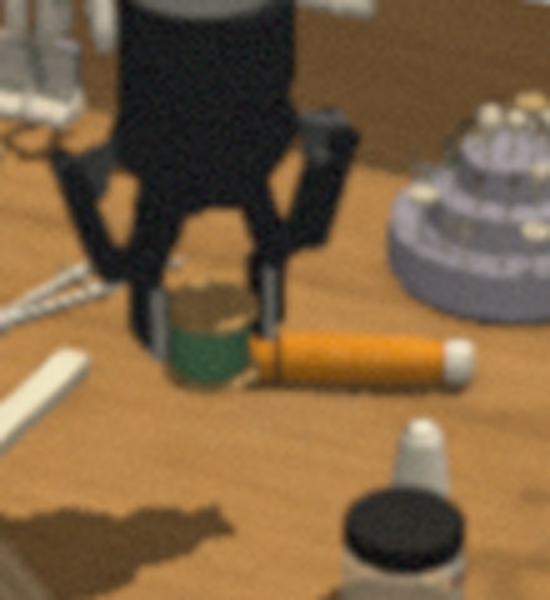

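```bash
python3 - <<'E'
from plan import *
plan([(.425,-.10,.098),(.387,-.226,.098)],mx=.03)
E
```

```text
t 19.22 p [0.4588 0.0214 0.0916] yaw -44.94 tilt 0.15 F [ 0.2 -0.1 -0.5] w 0.043 q [-0.4   0.58  0.46  2.12 -0.5   0.54 -0.37]
-> (0.425, -0.1, 0.098) total [-0.1098  0.0619 -0.0064] rows 5 each [-0.022   0.0124 -0.0013]
-> (0.387, -0.226, 0.098) total [-0.116   0.0621 -0.    ] rows 5 each [-0.0232  0.0124 -0.    ]
```

Call:
play_rows:
  rows:
    - [[-0.011,0.0062,-0.0013,0],[-0.022,0.0124,-0.0013,0],[-0.022,0.0124,-0.0013,0],[-0.022,0.0124,-0.0013,0],[-0.022,0.0124,-0.0013,0],[-0.0232,0.0124,0,0],[-0.0232,0.0124,0,0],[-0.0232,0.0124,0,0],[-0.0232,0.0124,0,0],[-0.0232,0.0124,0,0],[-0.011,0.0062,0,0],[0,0,0,0]]

```text
time_s: 20.22
tcp_pos: [0.3843, -0.2298, 0.0964]
tool_rot: [0.001, 0.925, 0.38, -0.001]
wrist_force: [0.1, 0.9, -1.0]
gripper_width: 0.0432
```

Call:
play_rows:
  rows:
    - [[0,0,0.015,0],[0,0,0.02,0],[0,0,0,0],[0,0,0,0]]

```text
time_s: 20.55
tcp_pos: [0.3854, -0.2247, 0.061]
tool_rot: [-0.002, 0.924, 0.383, -0.001]
wrist_force: [-0.4, -0.4, 0.2]
gripper_width: 0.043
```

```bash
python3 - <<'E'
from plan import *
plan([(.387,-.226,.0163)],a=-45)
S=cam("scene")
crop(S,"s18.png",350,180,120,130,5)
T=cam("top")
crop(T,"t18.png",400,200,90,90,7)
E
```

```text
t 20.55 p [ 0.3854 -0.2247  0.061 ] yaw -44.91 tilt 0.25 F [-0.4 -0.4  0.2] w 0.043 q [ 0.25  0.62  0.33  2.17 -0.48  0.43  0.18]
turn 0.0016
-> (0.387, -0.226, 0.0163) total [0.0002 0.0021 0.0447] rows 2 each [0.0001 0.001  0.0224]
```

View pics/s18.png

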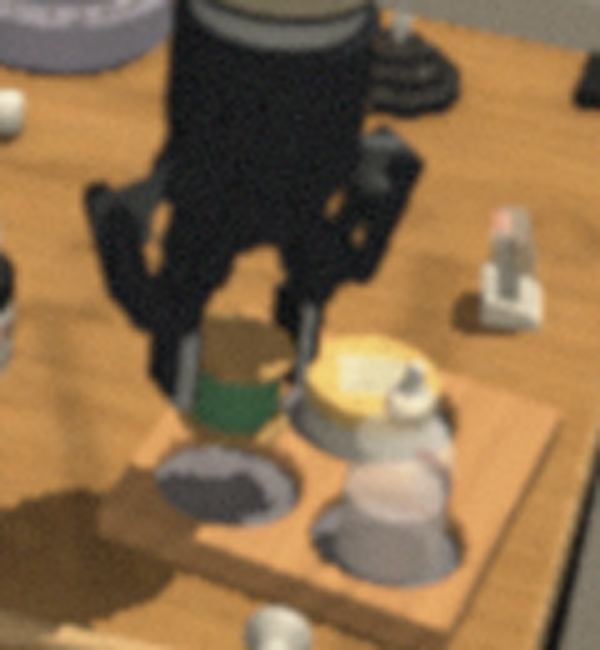

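View pics/t18.png

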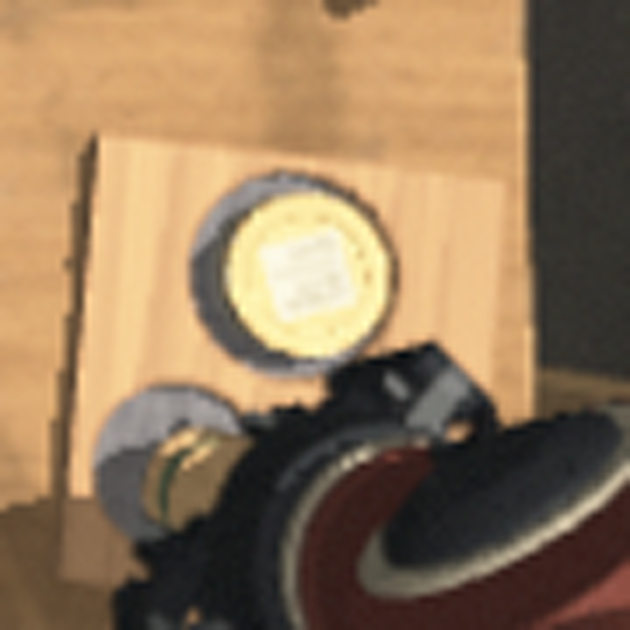

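Call:
play_rows:
  rows:
    - [[0,0.002,0.012,0],[0,0,0.015,0],[0,0,0.01,0],[0,0,0.005,0],[0,0,0,0],[0,0,0,0]]

```text
time_s: 21.15
tcp_pos: [0.3879, -0.2278, 0.0205]
tool_rot: [0.0, 0.924, 0.383, 0.0]
wrist_force: [0.2, -0.4, 0.1]
gripper_width: 0.0429
```

Call:
play_rows:
  rows:
    - [[0,0,0.0015,0],[0,0,0.001,0],[0,0,0,0],[0,0,0,0]]

```text
time_s: 21.48
tcp_pos: [0.3877, -0.2278, 0.0178]
tool_rot: [0.0, 0.924, 0.383, 0.0]
wrist_force: [-0.2, 0.1, -0.4]
gripper_width: 0.0431
```

```bash
python3 - <<'E'
from plan import *
plan([(.387,-.226,.0163)],a=-45)
S=cam("scene")
crop(S,"s19.png",350,180,120,130,5)
E
```

```text
t 21.48 p [ 0.3877 -0.2278  0.0178] yaw -44.97 tilt 0.03 F [-0.2  0.1 -0.4] w 0.0431 q [ 0.32  0.7   0.24  2.19 -0.53  0.31  0.23]
turn 0.0005
-> (0.387, -0.226, 0.0163) total [ 0.0008 -0.0018  0.0015] rows 1 each [ 0.0008 -0.0018  0.0015]
```

View pics/s19.png

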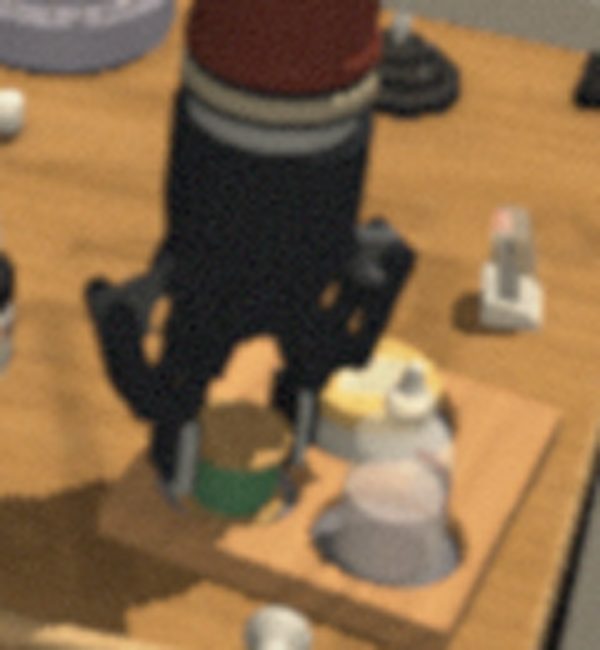

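Call:
play_rows:
  rows:
    - [[0,-0.0015,0.001,0],[0,0,0.001,0],[0,0,0,0],[0,0,0,0]]

```text
time_s: 21.87
tcp_pos: [0.3865, -0.2267, 0.0163]
tool_rot: [0.0, 0.924, 0.383, 0.0]
wrist_force: [-1.2, 0.3, 8.0]
gripper_width: 0.043
```

Spool is on the felt (8 N up). Release with a limited opening and rise.

Call:
play_rows:
  rows:
    - [[0,0,-0.0005,0],[0,0,0,0],[0,0,0,0],[0,0,0,0],[0,0,-0.01,0],[0,0,-0.025,0],[0,0,-0.03,0],[0,0,-0.03,0],[0,0,-0.02,0],[0,0,0,0]]
  claw: 0.64

```text
time_s: 22.7
tcp_pos: [0.3885, -0.2281, 0.1343]
tool_rot: [0.003, 0.924, 0.383, 0.002]
wrist_force: [-0.3, -0.0, 0.0]
gripper_width: 0.0546
```

```bash
python3 - <<'E'
from plan import *
plan([(.4325,-.0875,.12),(.4325,-.0875,.009)],a=-45,mx=.03)
S=cam("scene")
crop(S,"s20.png",320,180,150,130,5)
E
```

```text
t 22.7 p [ 0.3885 -0.2281  0.1343] yaw -44.97 tilt 0.44 F [-0.3 -0.   0. ] w 0.0546 q [ 0.15  0.49  0.47  2.11 -0.38  0.61  0.1 ]
turn 0.0006
-> (0.4325, -0.0875, 0.12) total [ 0.1305 -0.0683  0.0143] rows 5 each [ 0.0261 -0.0137  0.0029]
-> (0.4325, -0.0875, 0.009) total [0.    0.    0.111] rows 4 each [0.     0.     0.0278]
```

View pics/s20.png

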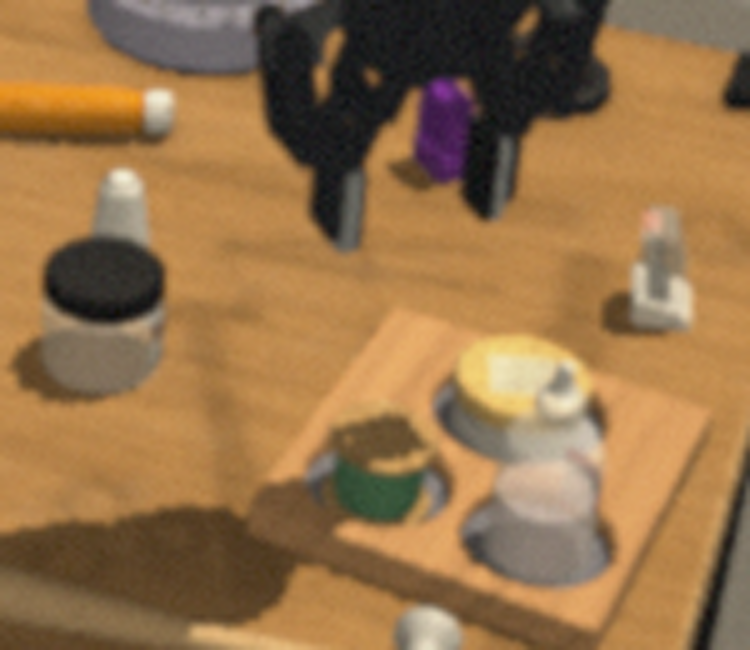

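Call:
play_rows:
  rows:
    - [[0.013,-0.007,0,0],[0.026,-0.0137,0.003,0],[0.026,-0.0137,0.003,0],[0.026,-0.0137,0.003,0],[0.026,-0.0137,0.003,0],[0.0135,-0.0065,0,0],[0,0,0,0],[0,0,0.015,0],[0,0,0.02,0],[0,0,0,0],[0,0,0,0]]
  claw: 1

```text
time_s: 23.67
tcp_pos: [0.4289, -0.087, 0.083]
tool_rot: [-0.001, 0.924, 0.382, -0.002]
wrist_force: [1.0, -0.4, 0.5]
gripper_width: 0.0851
```

```bash
python3 - <<'E'
from plan import *
plan([(.4325,-.0875,.009)],a=-45,mx=.03)
S=cam("scene")
crop(S,"s21.png",300,150,100,120,5)
E
```

```text
t 23.67 p [ 0.4289 -0.087   0.083 ] yaw -45.09 tilt 0.22 F [ 1.  -0.4  0.5] w 0.0851 q [-0.13  0.57  0.41  2.18 -0.48  0.48 -0.13]
turn -0.0016
-> (0.4325, -0.0875, 0.009) total [0.0022 0.0029 0.074 ] rows 3 each [0.0007 0.001  0.0247]
```

View pics/s21.png

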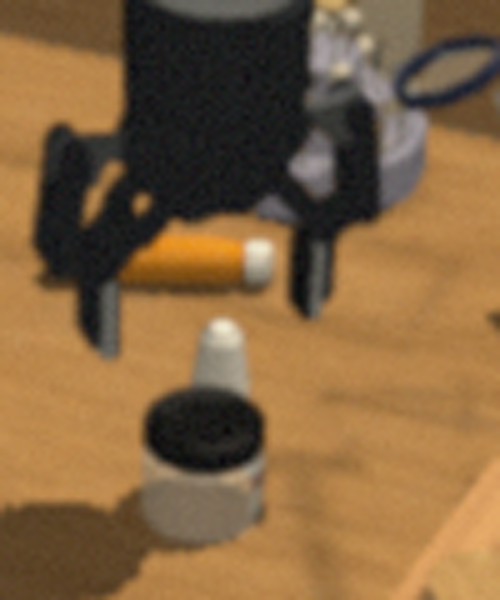

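Call:
play_rows:
  rows:
    - [[0.0022,0.0029,0.01,0],[0,0,0.02,0],[0,0,0.02,0],[0,0,0.015,0],[0,0,0.008,0],[0,0,0,0],[0,0,0,0]]

```text
time_s: 24.3
tcp_pos: [0.4343, -0.087, 0.0111]
tool_rot: [0.0, 0.924, 0.383, 0.0]
wrist_force: [0.2, -0.8, -0.2]
gripper_width: 0.0853
```

Call:
play_rows:
  rows:
    - [[0,0,0,0],[0,0,0,0],[0,0,0,0],[0,0,0,0],[0,0,0,0],[0,0,0,0],[0,0,0,0],[0,0,0,0]]
  claw: 0
  grip_force: 45

```text
time_s: 24.97
tcp_pos: [0.4345, -0.0866, 0.0122]
tool_rot: [0.0, 0.924, 0.383, 0.001]
wrist_force: [-1.0, -0.1, 7.5]
gripper_width: 0.0517
```

```bash
python3 - <<'E'
from plan import *
plan([(.4325,-.0875,.009)],a=-45,mx=.03)
S=cam("scene")
crop(S,"s22.png",300,150,100,120,5)
E
```

```text
t 24.97 p [ 0.4345 -0.0866  0.0122] yaw -44.95 tilt 0.11 F [-1.  -0.1  7.5] w 0.0517 q [-0.02  0.71  0.24  2.21 -0.59  0.29 -0.04]
turn 0.0008
-> (0.4325, -0.0875, 0.009) total [-0.0021 -0.0008  0.0032] rows 1 each [-0.0021 -0.0008  0.0032]
```

View pics/s22.png

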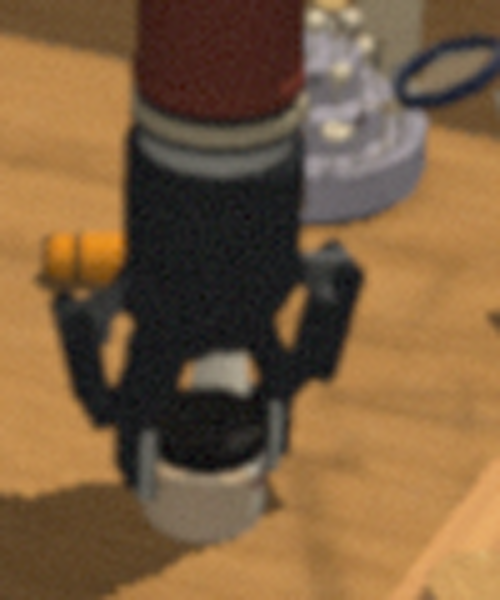

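Call:
play_rows:
  rows:
    - [[0,0,-0.006,0],[0,0,-0.02,0],[0,0,-0.03,0],[0,0,-0.03,0],[0,0,-0.015,0],[0,0,0,0]]

```text
time_s: 25.52
tcp_pos: [0.436, -0.087, 0.1153]
tool_rot: [0.002, 0.924, 0.383, 0.003]
wrist_force: [-0.1, 0.0, -1.4]
gripper_width: 0.0516
```

```bash
python3 - <<'E'
from plan import *
plan([(.44,.05,.12),(.46,.25,.12),(.549,.407,.10),(.549,.407,.0185)],mx=.034)
S=cam("scene")
crop(S,"s23.png",300,120,100,120,5)
E
```

```text
t 25.52 p [ 0.436  -0.087   0.1153] yaw -44.95 tilt 0.41 F [-0.1  0.  -1.4] w 0.0516 q [-0.18  0.52  0.48  2.14 -0.44  0.56 -0.17]
-> (0.44, 0.05, 0.12) total [ 0.0998 -0.094  -0.0047] rows 5 each [ 0.02   -0.0188 -0.0009]
-> (0.46, 0.25, 0.12) total [ 0.1557 -0.1272 -0.    ] rows 6 each [ 0.0259 -0.0212 -0.    ]
-> (0.549, 0.407, 0.1) total [ 0.174  -0.0479  0.02  ] rows 6 each [ 0.029  -0.008   0.0033]
-> (0.549, 0.407, 0.0185) total [0.     0.     0.0815] rows 3 each [0.     0.     0.0272]
```

View pics/s23.png

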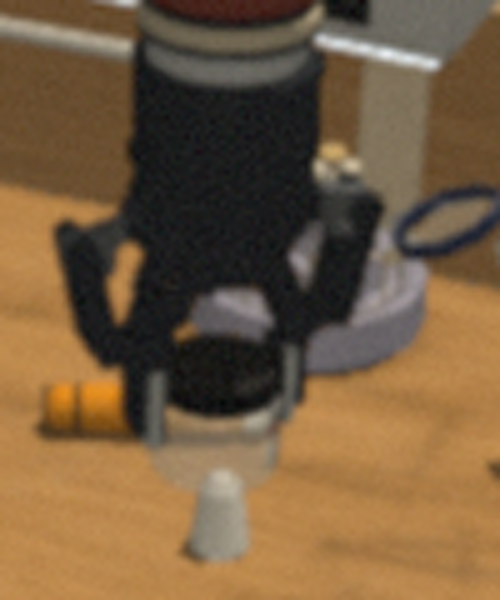

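Call:
play_rows:
  rows:
    - [[0.01,-0.0094,-0.001,0],[0.02,-0.0188,-0.001,0],[0.02,-0.0188,-0.001,0],[0.02,-0.0188,-0.001,0],[0.02,-0.0188,0,0],[0.025,-0.023,0,0],[0.025,-0.023,0,0],[0.025,-0.023,0,0],[0.025,-0.023,0,0],[0.025,-0.023,0,0],[0.02,-0.018,0,0],[0.01,-0.01,0,0]]

```text
time_s: 26.57
tcp_pos: [0.4446, 0.2523, 0.1143]
tool_rot: [-0.001, 0.923, 0.386, -0.001]
wrist_force: [0.1, -0.2, -1.1]
gripper_width: 0.052
```

```bash
python3 - <<'E'
from plan import *
plan([(.43,.26,.12),(.549,.407,.10),(.549,.407,.0185)],mx=.034,a=-45)
E
```

```text
t 26.57 p [0.4446 0.2523 0.1143] yaw -44.62 tilt 0.16 F [ 0.1 -0.2 -1.1] w 0.052 q [-0.91  0.62  0.54  1.96 -0.49  0.69 -0.84]
turn 0.0066
-> (0.43, 0.26, 0.12) total [-0.0049 -0.0158 -0.0057] rows 1 each [-0.0049 -0.0158 -0.0057]
-> (0.549, 0.407, 0.1) total [ 0.1881 -0.0198  0.02  ] rows 6 each [ 0.0313 -0.0033  0.0033]
-> (0.549, 0.407, 0.0185) total [0.     0.     0.0815] rows 3 each [0.     0.     0.0272]
```

Call:
play_rows:
  rows:
    - [[0.015,-0.003,0,0],[0.028,-0.0055,0,0],[0.03,-0.006,0,0],[0.03,-0.006,0,0],[0.03,-0.006,0,0],[0.028,-0.0055,0,0],[0.015,-0.003,0,0],[0.006,-0.001,0,0],[0,0,0.015,0],[0,0,0.015,0],[0,0,0,0],[0,0,0,0]]

```text
time_s: 27.57
tcp_pos: [0.5479, 0.4002, 0.0841]
tool_rot: [0.0, 0.924, 0.382, -0.002]
wrist_force: [-1.1, 0.5, -1.2]
gripper_width: 0.0517
```

```bash
python3 - <<'E'
from plan import *
plan([(.549,.407,.0185)],mx=.034,a=-45)
S=cam("scene")
crop(S,"s24.png",140,80,120,120,5)
T=cam("top")
crop(T,"t24.png",120,150,110,110,6)
cv2.imwrite("pics/top24.png",T["color"][:,:,::-1])
E
```

```text
t 27.57 p [0.5479 0.4002 0.0841] yaw -45.05 tilt 0.29 F [-1.1  0.5 -1.2] w 0.0517 q [-0.95  0.87  0.54  1.49 -0.51  0.93 -1.04]
turn -0.0008
-> (0.549, 0.407, 0.0185) total [ 0.0056 -0.004   0.0656] rows 2 each [ 0.0028 -0.002   0.0328]
```

View pics/s24.png

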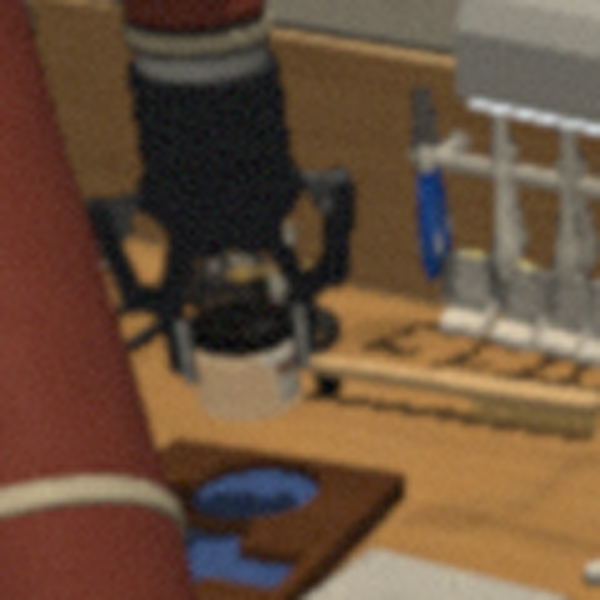

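View pics/t24.png

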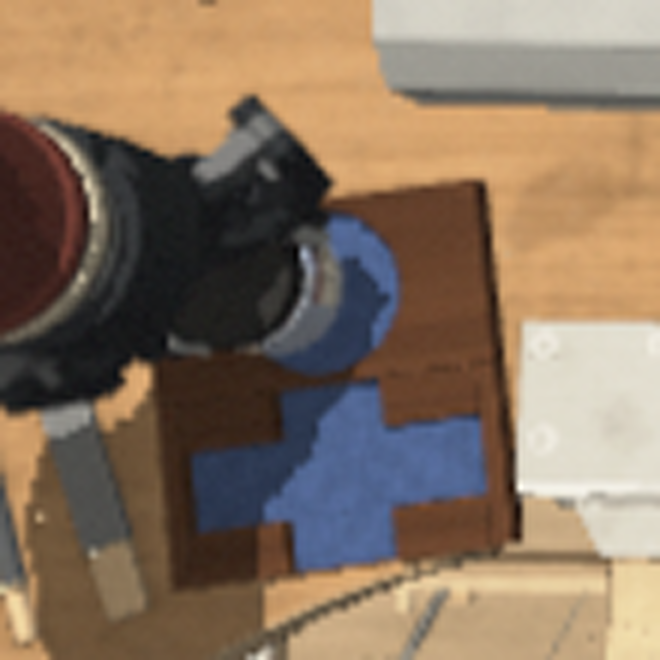

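Call:
play_rows:
  rows:
    - [[0.003,-0.002,0.006,0],[0.0026,-0.002,0.012,0],[0,0,0.015,0],[0,0,0.012,0],[0,0,0.008,0],[0,0,0,0],[0,0,0,0]]

```text
time_s: 28.25
tcp_pos: [0.5503, 0.4083, 0.0323]
tool_rot: [0.0, 0.924, 0.383, -0.001]
wrist_force: [-0.1, -0.6, -0.3]
gripper_width: 0.0517
```

```bash
python3 - <<'E'
from plan import *
plan([(.549,.407,.0185)],mx=.034,a=-45)
S=cam("scene");T=cam("top")
a=cv2.resize(S["color"][120:200,140:220,::-1],None,fx=5,fy=5,interpolation=cv2.INTER_CUBIC)
b=cv2.resize(T["color"][160:240,130:210,::-1],None,fx=5,fy=5,interpolation=cv2.INTER_CUBIC)
cv2.imwrite("pics/s25.png",np.hstack([a,b]))
E
```

```text
t 28.25 p [0.5503 0.4083 0.0323] yaw -44.98 tilt 0.07 F [-0.1 -0.6 -0.3] w 0.0517 q [-0.94  0.94  0.51  1.5  -0.55  0.85 -1.02]
turn 0.0003
-> (0.549, 0.407, 0.0185) total [-0.0018  0.      0.0138] rows 1 each [-0.0018  0.      0.0138]
```

View pics/s25.png

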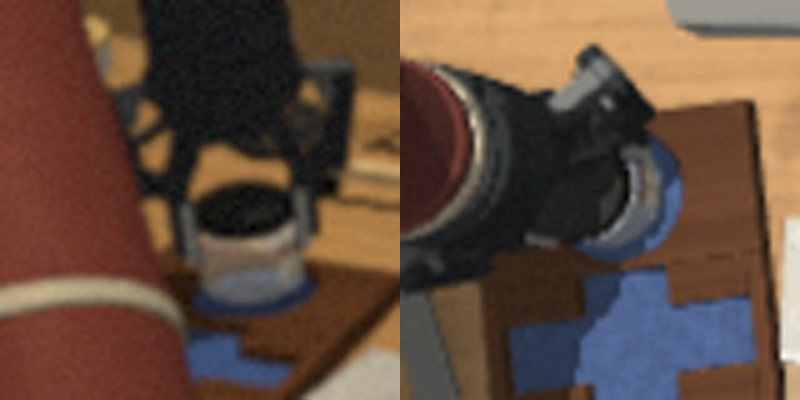

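Call:
play_rows:
  rows:
    - [[-0.0018,0,0.006,0],[0,0,0.005,0],[0,0,0.0015,0],[0,0,0,0],[0,0,0,0]]

```text
time_s: 28.77
tcp_pos: [0.5491, 0.4073, 0.0203]
tool_rot: [0.0, 0.924, 0.383, -0.0]
wrist_force: [-0.2, -0.1, -0.4]
gripper_width: 0.0515
```

Call:
play_rows:
  rows:
    - [[0,0,0.0015,0],[0,0,0.001,0],[0,0,0,0],[0,0,0,0]]

```text
time_s: 29.1
tcp_pos: [0.5495, 0.4074, 0.0184]
tool_rot: [-0.0, 0.924, 0.383, 0.0]
wrist_force: [0.3, -0.0, 1.2]
gripper_width: 0.0518
```

Call:
play_rows:
  rows:
    - [[0,0,0,0],[0,0,0,0],[0,0,0,0],[0,0,0,0],[0,0,-0.01,0],[0,0,-0.025,0],[0,0,-0.03,0],[0,0,-0.03,0],[0,0,-0.01,0],[0,0,0,0]]
  claw: 0.85

```text
time_s: 29.93
tcp_pos: [0.5517, 0.4081, 0.1276]
tool_rot: [-0.001, 0.924, 0.383, 0.004]
wrist_force: [0.7, 0.3, -0.3]
gripper_width: 0.0727
```

```bash
python3 - <<'E'
from plan import *
plan([(.44,.28,.12),(.495,.143,.10),(.495,.143,.002)],mx=.034)
plan([(.44,.28,.12),(.495,.143,.10),(.495,.143,.002)],mx=.034,a=-91.4)
S=cam("scene");T=cam("top")
a=cv2.resize(S["color"][120:200,140:220,::-1],None,fx=5,fy=5,interpolation=cv2.INTER_CUBIC)
b=cv2.resize(T["color"][160:240,130:210,::-1],None,fx=5,fy=5,interpolation=cv2.INTER_CUBIC)
cv2.imwrite("pics/s26.png",np.hstack([a,b]))
crop(T,"t26.png",250,190,60,70,8)
E
```

```text
t 29.93 p [0.5517 0.4081 0.1276] yaw -44.97 tilt 0.47 F [ 0.7  0.3 -0.3] w 0.0727 q [-0.96  0.83  0.57  1.44 -0.49  1.   -1.07]
-> (0.44, 0.28, 0.12) total [-0.1696  0.0116  0.0076] rows 6 each [-0.0283  0.0019  0.0013]
-> (0.495, 0.143, 0.1) total [-0.0581  0.1357  0.02  ] rows 5 each [-0.0116  0.0271  0.004 ]
-> (0.495, 0.143, 0.002) total [0.    0.    0.098] rows 3 each [0.     0.     0.0327]
t 29.93 p [0.5517 0.4081 0.1276] yaw -44.97 tilt 0.47 F [ 0.7  0.3 -0.3] w 0.0727 q [-0.96  0.83  0.57  1.44 -0.49  1.   -1.07]
turn 0.8103
-> (0.44, 0.28, 0.12) total [-0.1085  0.1308  0.0076] rows 6 each [-0.0181  0.0218  0.0013]
-> (0.495, 0.143, 0.1) total [0.0583 0.1356 0.02  ] rows 5 each [0.0117 0.0271 0.004 ]
-> (0.495, 0.143, 0.002) total [0.    0.    0.098] rows 3 each [0.     0.     0.0327]
```

View pics/s26.png

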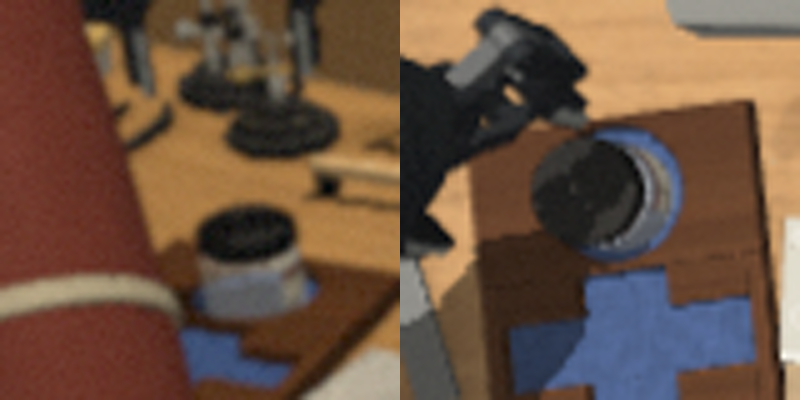

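View pics/t26.png

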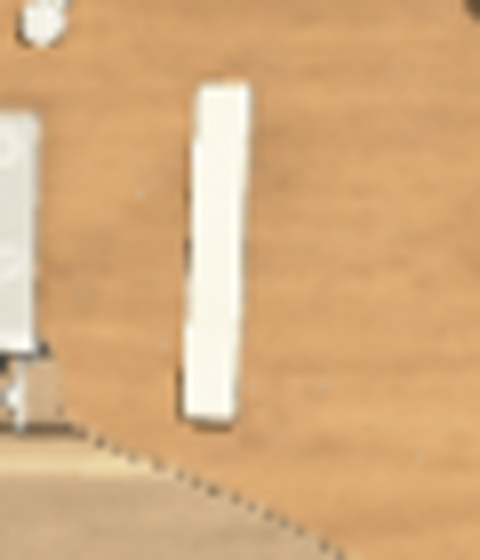

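```bash
python3 - <<'E'
from plan import *
T=cam("top");S=cam("scene")
P=[unp(T,250+(u+.5)/8-.5,190+(v+.5)/8-.5,.012) for u,v in [(224,84.5),(209,418.5)]]
d=P[0]-P[1]; c=(P[0]+P[1])/2; print(c.round(4),np.linalg.norm(d),np.degrees(np.arctan2(d[1],d[0])), proj(S,c))
plan([(.44,.28,.12),(c[0],c[1],.10)],mx=.034)
crop(S,"s27.png",180,170,120,80,6)
E
```

```text
[0.4954 0.1427 0.012 ] 0.10478173008453738 -1.2842362136436127 [263.50659786 209.98116183]
t 30.13 p [0.5478 0.4069 0.121 ] yaw -44.97 tilt 0.23 F [ 0.1  0.4 -0.5] w 0.0724 q [-0.96  0.84  0.56  1.45 -0.49  1.   -1.07]
-> (0.44, 0.28, 0.12) total [-0.1659  0.0134  0.001 ] rows 5 each [-0.0332  0.0027  0.0002]
-> (np.float64(0.495449791683172), np.float64(0.1426869065694788), 0.1) total [-0.058   0.1363  0.02  ] rows 5 each [-0.0116  0.0273  0.004 ]
```

View pics/s27.png

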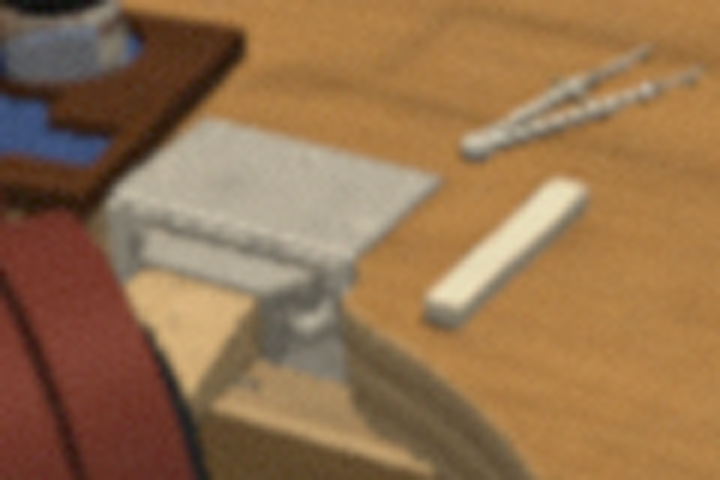

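Call:
play_rows:
  rows:
    - [[-0.016,0.0013,0,0],[-0.03,0.0025,0,0],[-0.033,0.0027,0,0],[-0.033,0.0027,0,0],[-0.033,0.0027,0,0],[-0.0165,0.0013,0,0],[0,0,0,0.115],[0,0,0,0.116],[0,0,0,0.116],[0,0,0,0.116],[0,0,0,0.116],[0,0,0,0.116]]
  claw: 0.55

```text
time_s: 31.13
tcp_pos: [0.4433, 0.2833, 0.1215]
tool_rot: [0.001, 0.999, 0.043, -0.001]
wrist_force: [0.5, -0.0, -0.2]
gripper_width: 0.0469
```

Call:
play_rows:
  rows:
    - [[0,0,0,0.115],[0,0,0,0],[0,0,0,0]]

```text
time_s: 31.38
tcp_pos: [0.4436, 0.2834, 0.1217]
tool_rot: [0.001, 1.0, -0.011, -0.001]
wrist_force: [-0.0, 0.2, 0.9]
gripper_width: 0.0468
```

```bash
python3 - <<'E'
from plan import *
plan([(.495,.143,.06),(.495,.143,.002)],mx=.03,a=-91.4)
E
```

```text
t 31.38 p [0.4436 0.2834 0.1217] yaw -91.21 tilt 0.17 F [-0.   0.2  0.9] w 0.0468 q [-1.1   0.7   0.8   1.92 -0.68  0.82 -1.53]
turn 0.0034
-> (0.495, 0.143, 0.06) total [0.0548 0.1391 0.0617] rows 6 each [0.0091 0.0232 0.0103]
-> (0.495, 0.143, 0.002) total [0.    0.    0.058] rows 2 each [0.    0.    0.029]
```

Call:
play_rows:
  rows:
    - [[0.005,0.012,0.005,0.003],[0.009,0.023,0.01,0],[0.009,0.023,0.01,0],[0.009,0.023,0.01,0],[0.009,0.023,0.01,0],[0.009,0.023,0.01,0],[0.005,0.012,0.006,0],[0,0,0,0],[0,0,0,0]]

```text
time_s: 32.13
tcp_pos: [0.4953, 0.1427, 0.0616]
tool_rot: [-0.0, 1.0, -0.014, -0.001]
wrist_force: [-0.6, 0.7, 0.4]
gripper_width: 0.0469
```

```bash
python3 - <<'E'
from plan import *
plan([(.495,.143,.002)],mx=.03,a=-91.4)
S=cam("scene");T=cam("top")
crop(S,"s28.png",200,130,120,100,5);crop(T,"t28.png",230,170,80,90,6)
E
```

```text
t 32.13 p [0.4953 0.1427 0.0616] yaw -91.58 tilt 0.09 F [-0.6  0.7  0.4] w 0.0469 q [-0.74  0.75  0.67  1.99 -0.76  0.66 -1.17]
turn -0.0031
-> (0.495, 0.143, 0.002) total [-0.0004 -0.0003  0.0596] rows 2 each [-0.0002 -0.0001  0.0298]
```

View pics/s28.png

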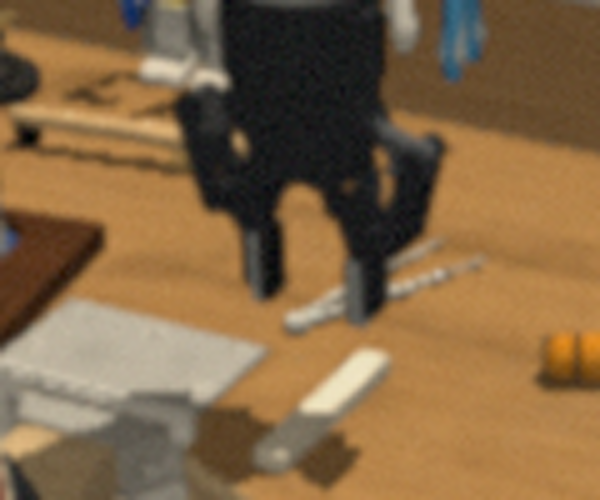

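View pics/t28.png

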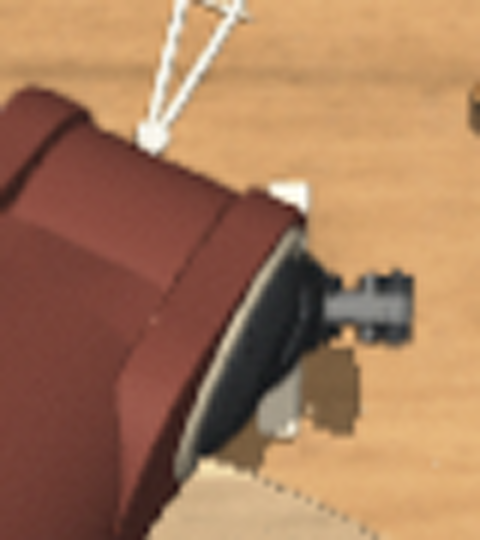

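Call:
play_rows:
  rows:
    - [[0,0,0.015,-0.003],[0,0,0.02,0],[0,0,0.014,0],[0,0,0.007,0],[0,0,0.0015,0],[0,0,0,0],[0,0,0,0]]

```text
time_s: 32.82
tcp_pos: [0.4961, 0.1438, 0.0052]
tool_rot: [-0.0, 1.0, -0.012, 0.001]
wrist_force: [-0.9, 0.1, -0.5]
gripper_width: 0.0467
```

```bash
python3 - <<'E'
from plan import *
plan([(.495,.143,.003)],mx=.03,a=-91.4)
S=cam("scene")
crop(S,"s29.png",200,130,120,100,5)
E
```

```text
t 32.82 p [0.4961 0.1438 0.0052] yaw -91.33 tilt 0.08 F [-0.9  0.1 -0.5] w 0.0467 q [-0.68  0.83  0.56  2.02 -0.86  0.54 -1.09]
turn 0.0012
-> (0.495, 0.143, 0.003) total [-0.0011  0.0008  0.0022] rows 1 each [-0.0011  0.0008  0.0022]
```

View pics/s29.png

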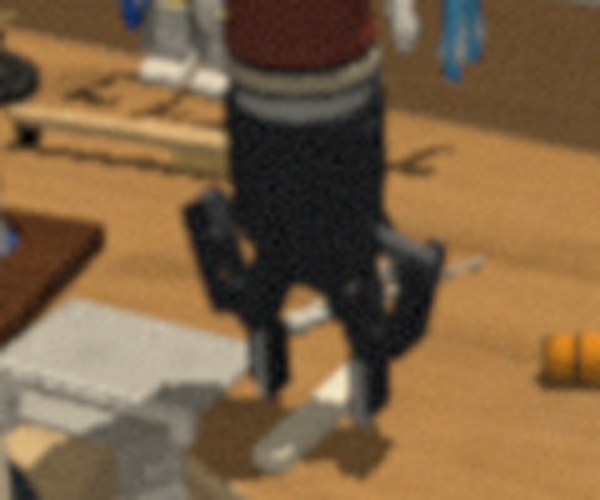

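Call:
play_rows:
  rows:
    - [[-0.001,0.0008,0.0015,0],[0,0,0,0]]

```text
time_s: 33.03
tcp_pos: [0.4947, 0.1425, 0.0034]
tool_rot: [-0.0, 1.0, -0.012, 0.0]
wrist_force: [-0.7, 0.1, 0.2]
gripper_width: 0.047
```

Call:
play_rows:
  rows:
    - [[0,0,0,0],[0,0,0,0],[0,0,0,0],[0,0,0,0],[0,0,0,0],[0,0,0,0],[0,0,0,0],[0,0,0,0]]
  claw: 0
  grip_force: 35

```text
time_s: 33.7
tcp_pos: [0.4949, 0.1425, 0.0033]
tool_rot: [-0.0, 1.0, -0.012, 0.0]
wrist_force: [-0.1, -0.3, 5.0]
gripper_width: 0.0157
```

```bash
python3 - <<'E'
from plan import *
plan([(.495,.143,.06)],mx=.03,a=-91.4)
S=cam("scene")
crop(S,"s30.png",200,130,120,100,5)
E
```

```text
t 33.7 p [0.4949 0.1425 0.0033] yaw -91.39 tilt 0.03 F [-0.1 -0.3  5. ] w 0.0157 q [-0.67  0.83  0.56  2.02 -0.87  0.54 -1.08]
turn 0.0001
-> (0.495, 0.143, 0.06) total [ 0.0001 -0.0005 -0.0567] rows 2 each [ 0.     -0.0003 -0.0283]
```

View pics/s30.png

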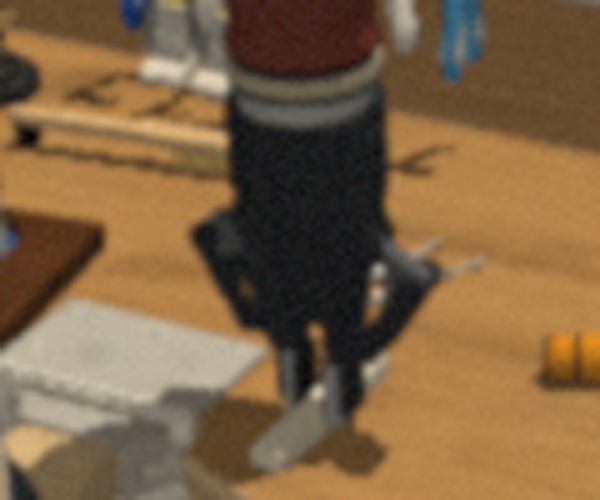

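Call:
play_rows:
  rows:
    - [[0,0,-0.008,0],[0,0,-0.02,0],[0,0,-0.03,0],[0,0,-0.03,0],[0,0,-0.012,0],[0,0,0,0],[0,0,0,0]]

```text
time_s: 34.33
tcp_pos: [0.4945, 0.1429, 0.1033]
tool_rot: [-0.0, 1.0, -0.012, 0.0]
wrist_force: [0.5, -0.6, -1.0]
gripper_width: 0.0157
```

```bash
python3 - <<'E'
from plan import *
plan([(.44,.27,.105)],mx=.03)
plan([(.44,.27,.105)],mx=.03,a=8.4)
S=cam("scene")
crop(S,"s31.png",200,130,120,100,5)
E
```

```text
t 34.33 p [0.4945 0.1429 0.1033] yaw -91.36 tilt 0.04 F [ 0.5 -0.6 -1. ] w 0.0157 q [-0.79  0.69  0.74  1.97 -0.69  0.75 -1.23]
-> (0.44, 0.27, 0.105) total [-0.0575 -0.1258 -0.0017] rows 5 each [-0.0115 -0.0252 -0.0003]
t 34.33 p [0.4945 0.1429 0.1033] yaw -91.36 tilt 0.04 F [ 0.5 -0.6 -1. ] w 0.0157 q [-0.79  0.69  0.74  1.97 -0.69  0.75 -1.23]
turn -1.7411
-> (0.44, 0.27, 0.105) total [ 0.1337 -0.0354 -0.0017] rows 5 each [ 0.0267 -0.0071 -0.0003]
```

View pics/s31.png

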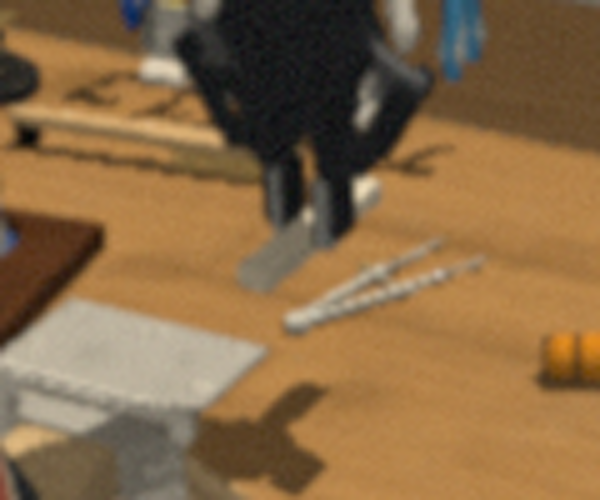

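Stick held level. Move back from the lamp, then turn.

Call:
play_rows:
  rows:
    - [[-0.006,-0.013,0,0],[-0.0115,-0.025,0,0],[-0.0115,-0.025,0,0],[-0.0115,-0.025,0,0],[-0.0115,-0.025,0,0],[-0.006,-0.013,0,0],[0,0,0,-0.116],[0,0,0,-0.116],[0,0,0,-0.116],[0,0,0,-0.116],[0,0,0,-0.116],[0,0,0,-0.116]]

```text
time_s: 35.38
tcp_pos: [0.4385, 0.2694, 0.1013]
tool_rot: [0.0, 0.943, 0.332, -0.002]
wrist_force: [-0.3, -0.2, -0.5]
gripper_width: 0.0157
```

Call:
play_rows:
  rows:
    - [[0,0,0,-0.116],[0,0,0,-0.116],[0,0,0,-0.116],[0,0,0,-0.116],[0,0,0,-0.116],[0,0,0,-0.116],[0,0,0,-0.116],[0,0,0,-0.116],[0,0,0,-0.117],[0,0,0,0],[0,0,0,0]]

```text
time_s: 36.3
tcp_pos: [0.4389, 0.2694, 0.1018]
tool_rot: [-0.001, 0.655, 0.756, -0.001]
wrist_force: [-0.4, -0.2, 0.1]
gripper_width: 0.0156
```

```bash
python3 - <<'E'
from plan import *
plan([(.4725,.396,.10),(.4725,.396,.05),(.4725,.396,.0095)],mx=.03,a=8.4)
E
```

```text
t 36.3 p [0.4389 0.2694 0.1018] yaw 8.18 tilt 0.16 F [-0.4 -0.2  0.1] w 0.0156 q [-0.77  0.6   0.27  1.96 -0.26  0.62 -0.19]
turn -0.0038
-> (0.4725, 0.396, 0.1) total [0.1204 0.0517 0.0018] rows 5 each [0.0241 0.0103 0.0004]
-> (0.4725, 0.396, 0.05) total [0.   0.   0.05] rows 2 each [0.    0.    0.025]
-> (0.4725, 0.396, 0.0095) total [0.     0.     0.0405] rows 2 each [0.     0.     0.0202]
```

Call:
play_rows:
  rows:
    - [[0.012,0.005,0,-0.004],[0.024,0.0103,0,0],[0.024,0.0103,0,0],[0.024,0.0103,0,0],[0.024,0.0103,0,0],[0.0124,0.0055,0,0],[0,0,0.015,0],[0,0,0.025,0],[0,0,0.012,0],[0,0,0,0],[0,0,0,0]]

```text
time_s: 37.22
tcp_pos: [0.4723, 0.3959, 0.05]
tool_rot: [-0.0, 0.653, 0.758, -0.001]
wrist_force: [0.1, -0.3, -0.0]
gripper_width: 0.0157
```

```bash
python3 - <<'E'
from plan import *
plan([(.4725,.396,.0095)],mx=.03,a=8.4)
S=cam("scene");T=cam("top")
crop(T,"t32.png",130,165,90,90,7);crop(S,"s32.png",140,110,110,100,5)
E
```

```text
t 37.22 p [0.4723 0.3959 0.05  ] yaw 8.52 tilt 0.16 F [ 0.1 -0.3 -0. ] w 0.0157 q [-0.89  0.79  0.26  1.7  -0.29  0.69 -0.33]
turn 0.0021
-> (0.4725, 0.396, 0.0095) total [0.     0.0002 0.0405] rows 2 each [0.     0.0001 0.0203]
```

View pics/t32.png

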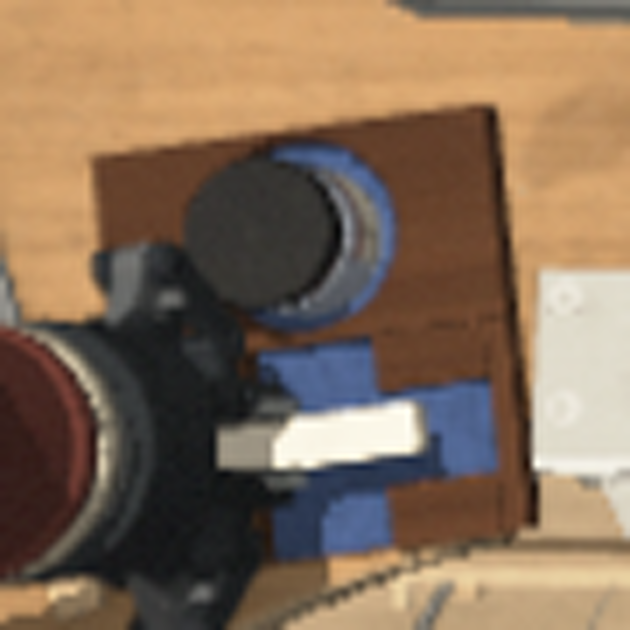

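View pics/s32.png

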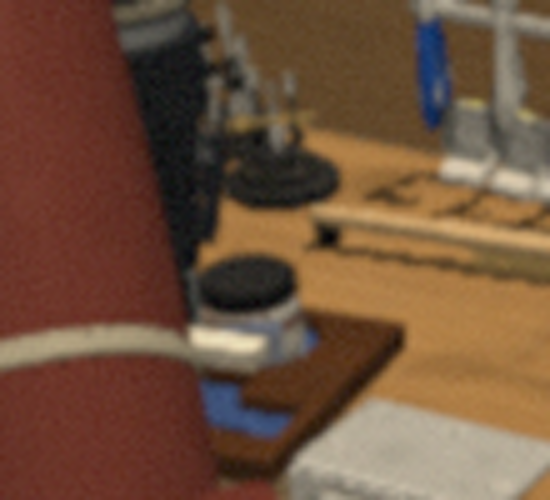

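Call:
play_rows:
  rows:
    - [[0,0,0.012,0.002],[0,0,0.012,0],[0,0,0.008,0],[0,0,0.004,0],[0,0,0,0],[0,0,0,0]]

```text
time_s: 37.82
tcp_pos: [0.4728, 0.3964, 0.0145]
tool_rot: [-0.0, 0.653, 0.757, -0.0]
wrist_force: [-0.1, -0.3, 1.1]
gripper_width: 0.0156
```

```bash
python3 - <<'E'
from plan import *
plan([(.4725,.396,.0095)],mx=.03,a=8.4)
T=cam("top")
crop(T,"t33.png",130,165,90,90,7)
E
```

```text
t 37.82 p [0.4728 0.3964 0.0145] yaw 8.48 tilt 0.05 F [-0.1 -0.3  1.1] w 0.0156 q [-0.88  0.84  0.24  1.71 -0.31  0.62 -0.31]
turn 0.0013
-> (0.4725, 0.396, 0.0095) total [-0.0004 -0.0003  0.005 ] rows 1 each [-0.0004 -0.0003  0.005 ]
```

View pics/t33.png

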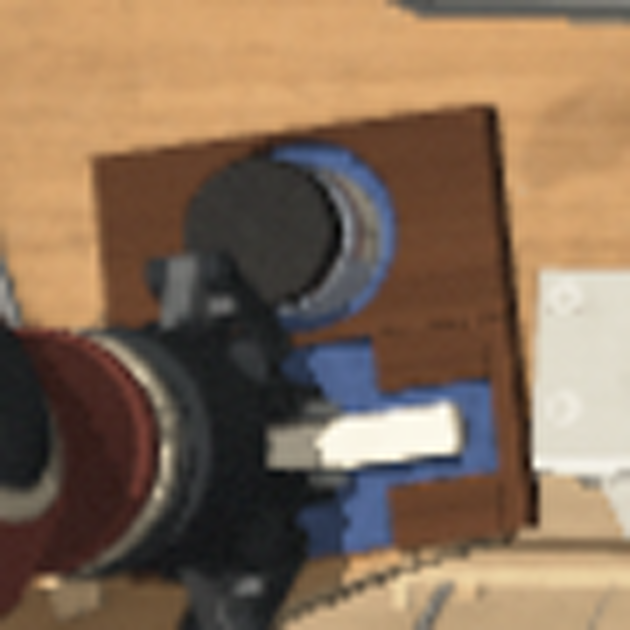

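Call:
play_rows:
  rows:
    - [[0,0,0.003,0.0],[0,0,0.0015,0],[0,0,0.001,0],[0,0,0,0],[0,0,0,0]]

```text
time_s: 38.28
tcp_pos: [0.4729, 0.3966, 0.0096]
tool_rot: [0.0, 0.653, 0.757, 0.0]
wrist_force: [-0.3, 0.1, -0.3]
gripper_width: 0.0156
```

Call:
play_rows:
  rows:
    - [[0,0,0.0008,0.0],[0,0,0,0],[0,0,0,0]]

```text
time_s: 38.53
tcp_pos: [0.473, 0.3967, 0.0094]
tool_rot: [-0.0, 0.653, 0.757, 0.0]
wrist_force: [-1.6, -1.1, 4.4]
gripper_width: 0.016
```

Call:
play_rows:
  rows:
    - [[0,0,0,0],[0,0,0,0],[0,0,0,0],[0,0,-0.006,0],[0,0,-0.015,0],[0,0,-0.03,0],[0,0,-0.03,0],[0,0,-0.03,0],[0,0,-0.01,0],[0,0,0,0]]
  claw: 0.35

```text
time_s: 39.37
tcp_pos: [0.4748, 0.3979, 0.1332]
tool_rot: [0.001, 0.653, 0.757, 0.004]
wrist_force: [0.1, -0.1, 0.6]
gripper_width: 0.03
```

Call:
play_rows:
  rows:
    - [[-0.01,-0.01,0,0],[-0.02,-0.02,0,0],[-0.025,-0.02,0,0],[-0.03,-0.01,0,0],[-0.03,0,0,0],[-0.03,0,0,0],[-0.02,0,0,0],[0,0,0,0]]

```text
time_s: 40.03
tcp_pos: [0.4375, 0.2181, 0.1285]
tool_rot: [0.001, 0.656, 0.755, -0.003]
wrist_force: [0.2, -0.5, -0.6]
gripper_width: 0.0297
```

```bash
python3 - <<'E'
from plan import *
plan([(.4725,.396,.0095)],mx=.03,a=8.4)
S=cam("scene");T=cam("top")
crop(T,"t34.png",130,165,90,90,7);crop(T,"t34b.png",300,130,190,160,4)
cv2.imwrite("pics/s34.png",S["color"][:,:,::-1])
E
```

```text
t 40.03 p [0.4375 0.2181 0.1285] yaw 7.99 tilt 0.34 F [ 0.2 -0.5 -0.6] w 0.0297 q [-0.71  0.53  0.29  2.   -0.24  0.65 -0.12]
turn -0.0071
-> (0.4725, 0.396, 0.0095) total [0.1708 0.0606 0.119 ] rows 8 each [0.0214 0.0076 0.0149]
```

View pics/t34.png

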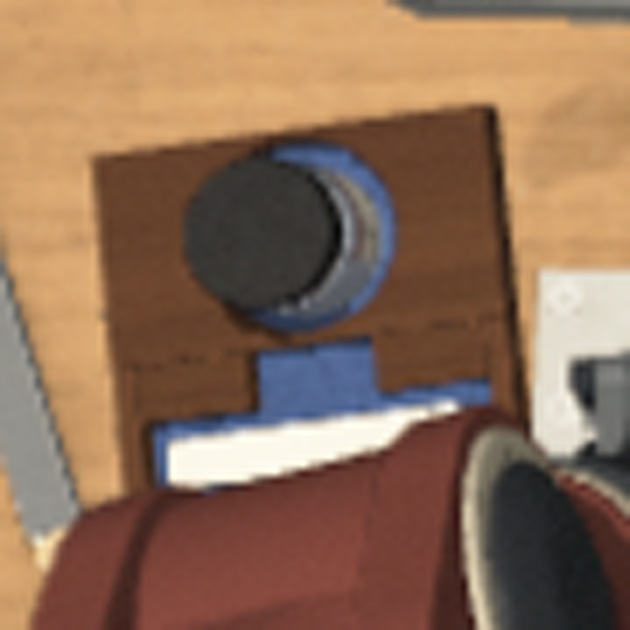

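View pics/t34b.png

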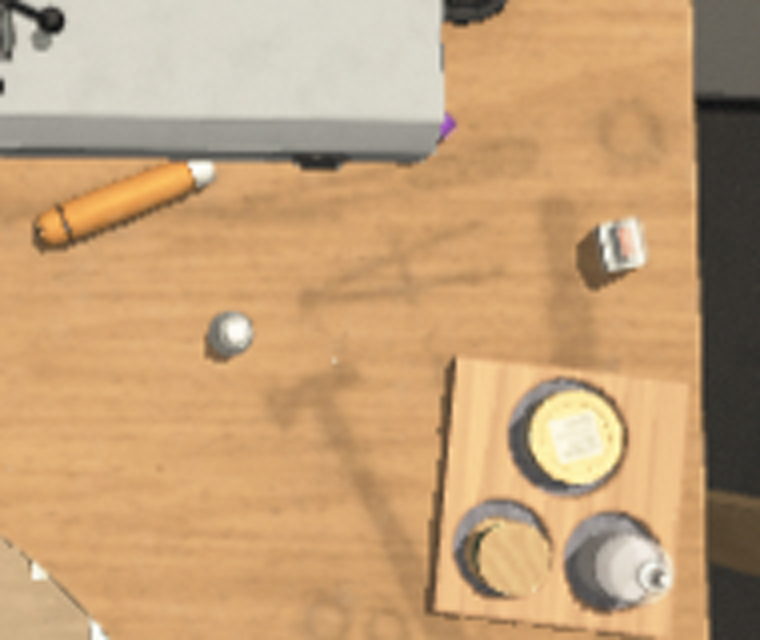

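View pics/s34.png

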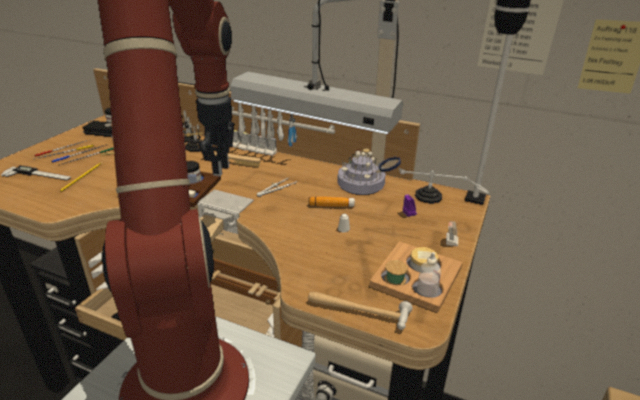

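Call:
play_rows:
  rows:
    - [[-0.015,0,-0.005,0],[-0.03,-0.002,-0.005,0],[-0.03,-0.003,-0.005,0],[-0.03,-0.003,0,0],[-0.03,-0.003,0,0],[-0.03,-0.003,0,0],[-0.03,-0.003,0,0],[-0.015,0,0,0],[0,0,0,0],[0,0,0,0]]

```text
time_s: 40.97
tcp_pos: [0.452, 0.0154, 0.1441]
tool_rot: [-0.001, 0.653, 0.758, -0.0]
wrist_force: [0.3, 0.4, 0.2]
gripper_width: 0.03
```

```bash
python3 - <<'E' | tail -3
from ov import *
from plan import plan
plan([(.4725,.396,.0095)])
import ov
sc=[w(sb,.036,0),w(sb,-.036,.034),w(sb,-.036,-.034),w(pb,.039,0)]
objs=[(.4575,-.268,[(.0285,.034)]),(.3865,-.2267,[(.022,.04),(.022,.006)]),(.3815,-.294,[(.0205,.081),(.0205,.006),(.004,.1)])]
ov.ov(objs,"9",(400,210,85,85),(360,235,110,80),6)
objs=[(.549,.407,[(.027,.056),(.027,.006)])]
ov.ov(objs,"8",(130,165,90,90),(140,130,110,80),6)
for n,(u,v,wd,h) in (("T",(400,210,85,85)),):
    crop(T,"tf.png",130,165,90,90,7)
    crop(T,"tg.png",400,210,85,85,7)
    crop(S,"sg.png",360,235,110,80,6)
E
```

```text
[0.49513164 0.14330926 0.012     ] 0.10541389721837935 -1.4365572210146667
t 41.07 p [0.4519 0.0168 0.1442] yaw 8.7 tilt 0.09 F [ 0.4  0.3 -0. ] w 0.0296 q [-0.28  0.45  0.28  2.08 -0.21  0.63  0.29]
-> (0.4725, 0.396, 0.0095) total [0.3717 0.0777 0.1347] rows 12 each [0.031  0.0065 0.0112]
```

View pics/tf.png

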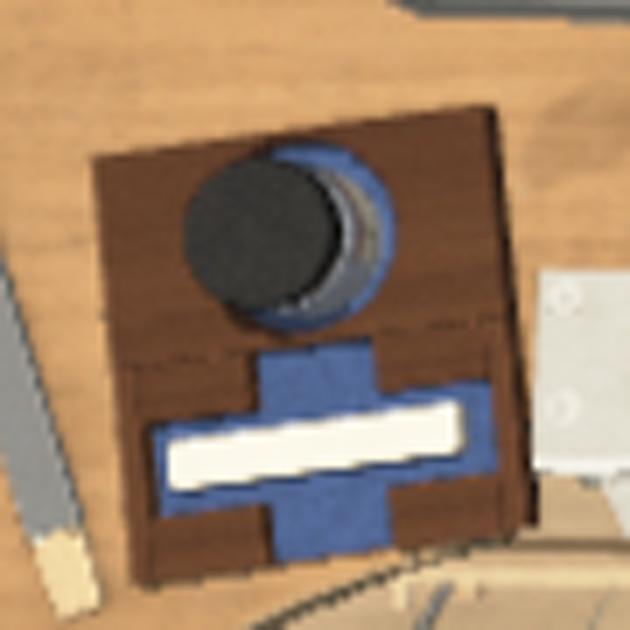

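View pics/obT9.png

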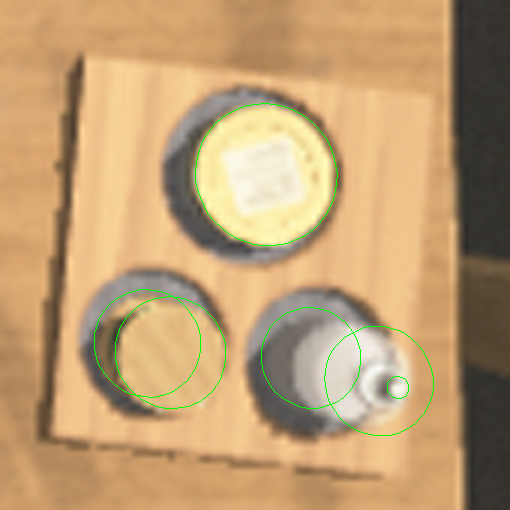

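View pics/sg.png

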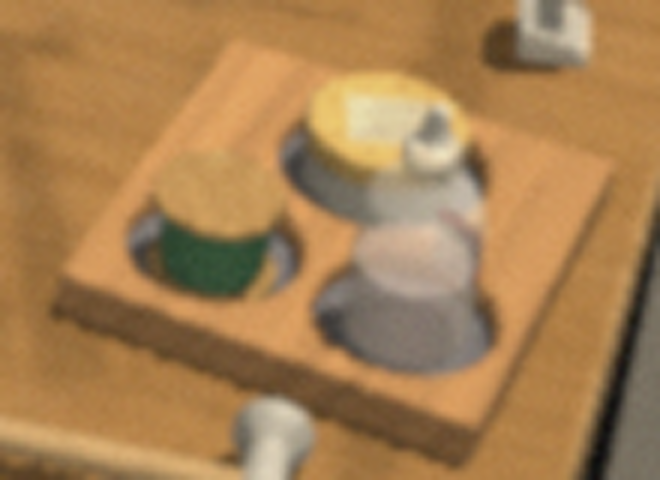

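View pics/obT8.png

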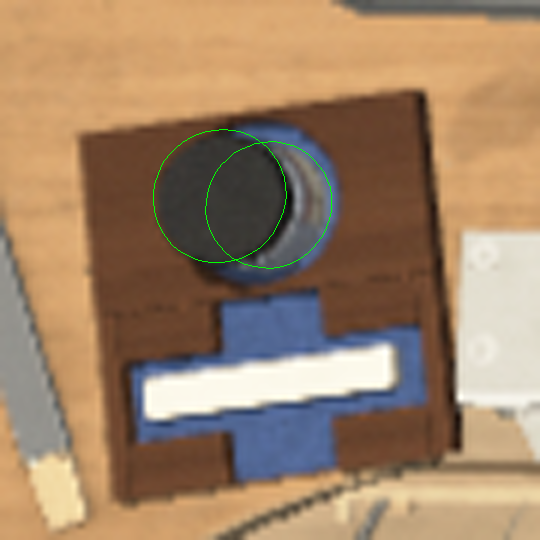

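```bash
python3 - <<'E'
from h import *
o=robot.get_obs(); print(o["time_s"],o["wrist_force"].round(1),o["tcp_pos"].round(3))
print(robot.finish_job())
E
```

```text
41.0667 [ 0.4  0.3 -0. ] [0.452 0.017 0.144]
the job is handed in; nothing more can be done
None
```

Both kits are made up and the job was handed in at 41.1 s, well inside the 115 s limit.

- **Soldering board:** the tin is in the large well, the flux bottle in the right small well (board −y) and the wire spool in the left small well (board +y).
- **Polishing board:** the jar is in the round well and the felt stick lies flat in the long slot.

**Last checks:** final pictures from both cameras show the soldering-board items upright and inside their wells. On the polishing board the last picture is from above only; it shows the jar in its well and the stick inside its slot. The tin, bottle, spool and stick each pressed back at the wrist by about 2 to 8 N when they reached the felt. The jar gave only about 1 N, but at the height expected for full depth. In the pictures from above, the borax cone and the bur box stand where they did at the start. The arm ended clear of everything.

**Disagreements:**
- The two cameras disagreed by a few millimetres on the bottle's position. I took it as misreading of the bottle's edges and relied on the overhead view and the grasp, and the bottle went in cleanly.
- One edge of the polishing board read 4 to 5 mm short at its corners, but the pocket outlines matched the picture, so I used the fitted pose.

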